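# Fit the end-stop handle and snug up the carton row

## Task

Stand the loose yellow-banded carton upright in the rack, in the gap between the green-banded cartons and the blue sliding end stop. Then push the loose orange handle fully down onto the end stop's stub and turn it until the red spring button pops out through the hole in the tube, and after that slide the stop up until all four cartons stand snug against the rack's end wall with no gaps. Leave the handle fitted, and do not shift or knock over the other goods on the bench.

Things in the scene. Friction and masses are not known exactly. Their poses are not given: they have to be found in the camera images.
- rack_floor (a point): Galvanised rack fixed to the bench, a channel 82 mm wide; this point is on top of its floor, 12 mm above the bench. y runs along the channel to the blue fixed end wall (inner face at y = +170 mm, 115 mm tall), z up, x away from the robot. The floor runs from y = -217 mm to the wall; side rails (inner faces at x = -35 and +35 mm) rise 14 mm above it.
- stop (a joint): Position of the blue end stop along the rack's +y, in m: 0 farthest from the end wall, growing towards it. Its face stands at y = -0.110 + value in the rack_floor frame, so that value 0.120 is a row of four cartons without gaps. The slide rubs with about 3 N and stays where it is left.
- stop_face (a point): Centre of the end stop's flat face that looks along +y at the cartons: 62 mm wide, 108 mm tall, 54 mm above the rack floor; axes as the rack's. The upright plate is 10 mm thick; behind it the stop's foot carries the stub.
- stub_seat (a point): Middle of the dark round seat (52 mm across) at the foot of the upright steel stub on the end stop, 24 mm above the rack floor and 57 mm behind the stop's face; axes as the rack's, not the stub's. The handle's lower rim rests on this seat when fully down.
- stub_top (a point): Centre of the stub's top, 66 mm above the seat; axes as the rack's, not the stub's. The stub is 30 mm across, bevelled to 18 mm at the top. A red spring button 12 mm across stands out 8 mm from its side, 34 mm above the seat. The stub is clamped at an angle that is not reported: the button points within 0.6 rad either side of the rack's +x. The clamp holds against about 1.2 N m.
- button (a joint): How far the red spring button is pushed in, in m: 0 fully out, about 0.0065 when held in by the tube's inner wall; pushing it in takes 1.5 to 5 N. With the handle fully down, it springs back to 0 when the hole comes round to it, and the hole then has about 0.1 rad of play.
- handle_bar (a point): Centre of the black cross bar on top of the loose orange tube handle, standing on the bench (147 mm tall, 0.25 kg): grasp here. Bar 90 mm long along y, 22 mm along x, 22 mm tall; neck 16 mm across below it; the tube (39 mm) begins 32 mm below this point, its lower rim is 136 mm below. Bore 33 mm, belled to 44 mm at the rim (51 mm outside). The side hole faces this frame's +x.
- handle_hole (a point): Centre of the 15 mm wide, 16 mm tall hole in the side of the handle's tube, on its outer surface, 34 mm above the lower rim and 19.5 mm from the tube's axis; axes as handle_bar's, +x pointing out of the hole. A white stripe runs up the tube above the hole and a white patch lies on the bar's top on that side.
- carton_new_center (a point): Centre of the loose carton with a yellow band, standing upright on the bench: 56 mm along its x, 40 mm along its y, 120 mm tall. In the rack its y lies along the rack's y (either way round). Mass about 0.2 kg.
- carton_a_center (a point): Centre of the green-banded carton that stands next to the end wall in the rack, same size and axes as the yellow-banded one.
- carton_b_center (a point): Centre of the green-banded carton that stands second in the rack, same size and axes as the yellow-banded one.
- carton_c_center (a point): Centre of the green-banded carton that stands third, nearest to the end stop in the rack, same size and axes as the yellow-banded one.
- tape_mid (a point): Bystander, its middle: roll of clear packing tape, lying flat, 100 mm across and 48 mm tall. Leave it alone.
- jar_mid (a point): Bystander, its middle: amber jar with a green label and black lid, 68 mm across and 90 mm tall. Leave it alone.
- teabox_mid (a point): Bystander, its middle: white box with a red band, 70 by 50 mm and 85 mm tall. Leave it alone.
- can_mid (a point): Bystander, its middle: steel can with a yellow label, 72 mm across and 100 mm tall. Leave it alone.
- pot_mid (a point): Bystander, its middle: clear jar with a blue label and white lid, 60 mm across and 75 mm tall. Leave it alone.

How it is judged:
On the way, in this order (a step that is already met when the one before it is completed fails the run):
1. the yellow-banded carton stands upright in the rack between the others and the stop (x of carton_new_center in the frame of rack_floor between -0.012 and 0.012 m and z of carton_new_center in the frame of rack_floor between 0.055 and 0.065 m and y of carton_new_center in the frame of rack_floor between -0.1 and 0.04 m and angle between carton_new_center's own z axis and vertical below 0.08 rad and y of carton_new_center in the frame of stop_face above 0.015 m), for 0.2 s.
2. the handle is fully down on the stub with the button out through its hole (z of handle_bar in the frame of stub_seat between 0.132 and 0.14 m and horizontal distance between handle_bar and stub_seat below 0.01 m and angle between handle_bar's own z axis and vertical below 0.08 rad and value of joint button below 0.003 m), for 0.2 s.
3. the stop has been slid up and the row is snug (value of joint stop between 0.116 and 0.124 m), for 0.2 s.
At the end, for the whole second after the job is handed in: Handle upright on its seat (4 mm in height, 10 mm sideways, 0.08 rad), button pushed in under 3 mm; stop 0.116 to 0.124 and at rest; all four cartons upright (0.08 rad) on the rack floor (5 mm), within 12 mm of the channel's middle and of their places in the row (all of step 2 and all of step 3 and x of carton_a_center in the frame of rack_floor between -0.012 and 0.012 m and z of carton_a_center in the frame of rack_floor between 0.055 and 0.065 m and y of carton_a_center in the frame of rack_floor between 0.138 and 0.162 m and angle between each of carton_a_center, carton_b_center, carton_c_center, carton_new_center's own z axis and vertical below 0.08 rad and x of carton_b_center in the frame of rack_floor between -0.012 and 0.012 m and z of carton_b_center in the frame of rack_floor between 0.055 and 0.065 m and y of carton_b_center in the frame of rack_floor between 0.098 and 0.122 m and x of carton_c_center in the frame of rack_floor between -0.012 and 0.012 m and z of carton_c_center in the frame of rack_floor between 0.055 and 0.065 m and y of carton_c_center in the frame of rack_floor between 0.058 and 0.082 m and x of carton_new_center in the frame of rack_floor between -0.012 and 0.012 m and z of carton_new_center in the frame of rack_floor between 0.055 and 0.065 m and y of carton_new_center in the frame of rack_floor between 0.018 and 0.042 m and velocity of joint stop below 0.01 m/s); the robot touches nothing.
It fails at once if a bystander is moved by more than 30 mm (distance of any of tape_mid, jar_mid, teabox_mid, can_mid, pot_mid from where it was at the start of the episode above 0.03 m).
It also fails if it takes over 72 s, if anything falls off the work surface, if the arm or the gripper's body presses on something with over 40 N, if the wrist force passes 120 N, or if a joint passes its speed limit or range.

## Robot

A 7-joint arm with a two-finger parallel gripper is mounted at the origin on the work surface. World frame = base frame: x ahead of the robot, y to its left, z up, the work surface at z = 0. Lengths are in m, angles in rad, forces in N, time in s.
With the tool pointing down it reaches from about 0.4 to 0.85 m from the base axis. Payload 10.4 kg.
Tool frame: the origin (TCP) lies midway between the tips of the shut fingers; the grasp point (between the pads) lies manip.grip_depth behind it (manip.grip_depth is the distance from the TCP to the grasp point, in m); z points along the fingers, x is the direction in which the jaws open and shut, and the axes are right-handed (so a half turn about z gives the same grasp; the last joint's range is limited). The gripper opens to 85 mm and grips with 20 to 120 N. Pads are 22 mm wide; open, the fingers measure 114 mm over their backs; the gripper's body (76 mm by 85 mm) begins 54 mm behind the grasp point. The pads swing forward as they close: fully open they stand 13 mm farther back than shut.
Start: joints at [1.234, 0.332, -0.065, 1.46, 0.022, 1.35, -0.088], TCP at [0.193, -0.594, 0.231] pointing down, gripper open.
Joint ranges: [-2.6, 2.6], [-0.5, 2.12], [-1.47, 1.34], [0.16, 2.42], [-1.27, 4.41], [0.06, 2.06], [-2.6, 2.6]. Speed limits (rad/s): [2.22, 2.22, 2.79, 2.79, 3.14, 3.14, 3.14].

## Interface

Orientations are given as a unit quaternion [x, y, z, w].
In Python, from workcell import manip gives the robot as it stands. The module is installed in compiled form; this text tells all that it offers.
- The arm moves only by the tool send_rows, never from a script. Its argument "steps" is a list of rows, each a list of 2 entries, a list of its own where there are three numbers: the shift along the tool's x, y, z in m, then the turn about the tool's z in rad. In form: [[[x, y, z], spin], ...]. A call has exactly 8 rows; each row is the pose to reach, as a shift and turn from the pose commanded when the call began, along the tool's axes at that moment; what a row does not reach only later rows make up. A row lasts 1/8 s, in which the tool goes at most 62.5 mm and 10.7 degrees, less where a joint would pass 70% of its speed; a pose out of reach is approached as far as the arm can. A call with a gripper value outside its range is refused whole. "hand" is the opening, from 0 (shut) to 1 (fully open), set as the call begins (left out, the last holds). The fingers move at their own pace and stop on an object; "force" is the grip in N (left out, the last holds). Time passes only in rows, so rows that repeat a pose let the fingers close, or fill a call up. It gives the time, the measured TCP pose, the force and the opening at its end, in the units of the state.
- manip.get_obs(): the state, without advancing time (a new reading comes with each control period).
- manip.camera(name): name is "scene" or "top" or "wrist"; returns (picture, depth): 420x560x3 uint8, red, green, blue; 420x560 float32, m along the optical axis (not along the pixel's ray), 0 where there is no reading.
- manip.camera_info(name): a dict with "intrinsics" (3x3 intrinsics, pixels), "pose" (4x4, takes a point from camera to world coordinates); the wrist camera has in their place "T_tool_cam" (4x4, takes a point from camera to tool coordinates, whose origin is the TCP and whose axes are the tool frame's). Camera axes: x right, y up, looking along -z (the intrinsics and any distortion apply to the point x, -y, -z); pixel columns grow to the right and rows downward; lengths in m; the calibration is good to about 2 mm. A picture is of the moment at which its call begins: read the wrist's pose just before it. camera_info takes no time and is no camera call.
- manip.hand_in(): hands the job in, once; it reports no verdict.
The state is a dict: "clock": time; "joint_pos": joint angles; "joint_velocities": joint speeds; "tau": joint torques, N m; "position": TCP position; "ee_rot": TCP orientation; "ft_force": force on the tool from outside, world axes, zero at the start; "torque": the same for the moment, N m; "grip_width": opening from 0.0 (shut) to 1.0 (fully open).
Only numpy, scipy, OpenCV 4.12 (cv2) and the standard library are available. Lean on these libraries where they do the work, as an engineer would, in place of code of your own. Each camera call takes 0.05 s, during which the arm holds its last target.

## Working session

There is one attempt and no reset: what is moved stays moved. The work goes in short steps, Python scripts to look and compute and a tool call to move; the robot and the scene stay as the last step left them, time stands still between calls to the robot, and variables do not carry over. Pictures are saved under pics/ and viewed, and the job is handed in when it is done.

Besides the shell and the picture viewer there is one more tool, called after "Request:" by a JSON object that holds its "method" and its "body". send_rows: Moves the arm, as the interface text tells. Its arguments: {"type":"object","properties":{"steps":{"type":"array"},"hand":{"type":"number"},"force":{"type":"number"}},"required":["steps"]}

```bash
mkdir -p pics; ls; python3 - <<'E'
from workcell import manip
import cv2, numpy as np
np.set_printoptions(precision=4,suppress=True)
print(manip.get_obs(), manip.grip_depth)
for n in ("scene","top","wrist"):
    p,d=manip.camera(n); cv2.imwrite(f"pics/{n}0.png",p[:,:,::-1]); np.save(f"pics/{n}0.npy",d); print(n,manip.camera_info(n))
E
```

```text
pics
{'clock': 0.0, 'joint_pos': array([ 1.2344,  0.3329, -0.0647,  1.461 ,  0.0216,  1.3499, -0.0885]), 'joint_velocities': array([-0.0012, -0.001 , -0.0012, -0.0006,  0.0016,  0.0018,  0.001 ]), 'tau': array([  0.0001, -62.5458,   0.0491, -39.1609,   0.0163,   0.0098,
        -0.    ]), 'position': array([ 0.1928, -0.5941,  0.2305]), 'ee_rot': array([ 0.8089, -0.5879, -0.0006, -0.0004]), 'ft_force': array([-0.1054, -0.0692,  0.2939]), 'torque': array([-0.0457,  0.0254, -0.0361]), 'grip_width': 1.0027245593723564} 0.0187
scene {'intrinsics': array([[510.0887,   0.    , 291.2094],
       [  0.    , 510.0887, 203.0563],
       [  0.    ,   0.    ,   1.    ]]), 'pose': array([[-0.8513, -0.3513,  0.3897,  1.0405],
       [ 0.5246, -0.5597,  0.6415,  0.8278],
       [-0.0073,  0.7506,  0.6608,  0.9561],
       [ 0.    ,  0.    ,  0.    ,  1.    ]])}
top {'intrinsics': array([[543.9181,   0.    , 280.3543],
       [  0.    , 543.9181, 209.0894],
       [  0.    ,   0.    ,   1.    ]]), 'pose': array([[ 0.0752,  0.9746, -0.211 ,  0.3052],
       [-0.9972,  0.0732, -0.0171, -0.0167],
       [-0.0012,  0.2117,  0.9773,  1.2715],
       [ 0.    ,  0.    ,  0.    ,  1.    ]])}
wrist {'intrinsics': array([[311.9209,   0.    , 281.8131],
       [  0.    , 311.9209, 212.5891],
       [  0.    ,   0.    ,   1.    ]]), 'T_tool_cam': array([[ 1.    , -0.0005, -0.0003,  0.0003],
       [-0.0006, -0.9542, -0.2992, -0.0752],
       [-0.0001,  0.2992, -0.9542, -0.1424],
       [ 0.    ,  0.    ,  0.    ,  1.    ]])}
```

View pics/scene0.png

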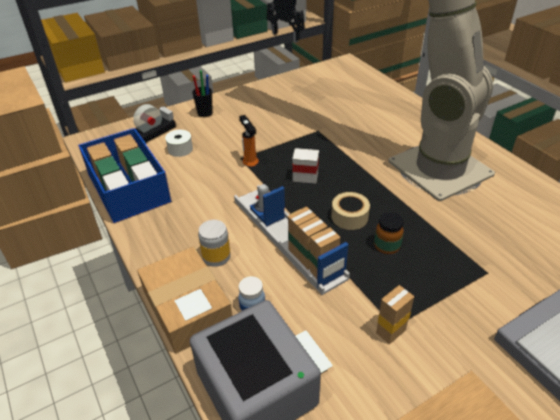

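View pics/top0.png

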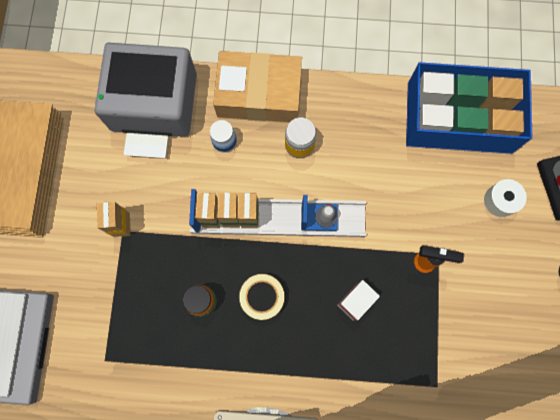

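View pics/wrist0.png

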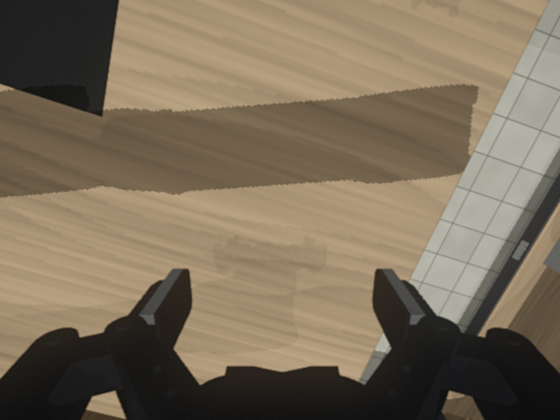

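The scene view shows the rack at about (295,235), the yellow carton at (395,313) and the handle at (249,140). In the top view the carton is at (110,217), the rack spans (190..366, 215), the stub is at (325,213) and the handle bar at (440,254). Next I'll build a point cloud.

```bash
cat > h.py <<'E'
from workcell import manip
import cv2, numpy as np
from scipy.spatial.transform import Rotation as R
np.set_printoptions(precision=4,suppress=True)
def cam(n):
    o=manip.get_obs(); p,d=manip.camera(n); i=manip.camera_info(n); K=i["intrinsics"]
    if n=="wrist":
        T=np.eye(4);T[:3,:3]=R.from_quat(o["ee_rot"]).as_matrix();T[:3,3]=o["position"];P=T@i["T_tool_cam"]
    else: P=i["pose"]
    return p,d,K,P
def cloud(d,K,P):
    v,u=np.mgrid[:d.shape[0],:d.shape[1]]
    X=np.stack([(u-K[0,2])/K[0,0]*d,-(v-K[1,2])/K[1,1]*d,-d],-1)
    W=X@P[:3,:3].T+P[:3,3]; W[d<=0]=np.nan
    return W
def proj(X,K,P):
    c=(np.atleast_2d(X)-P[:3,3])@P[:3,:3]
    return np.stack([K[0,2]+K[0,0]*c[:,0]/-c[:,2],K[1,2]-K[1,1]*c[:,1]/-c[:,2]],-1)
def ortho(W,p,x0,x1,y0,y1,res=0.001,zmin=-.05,zmax=1,f=1):
    m=np.isfinite(W[...,0])&(W[...,2]>zmin)&(W[...,2]<zmax)
    A=W[m];c=p[m]; o=np.argsort(A[:,2]);A=A[o];c=c[o]
    H=int((x1-x0)/res);Wd=int((y1-y0)/res)
    r=((x1-A[:,0])/res).astype(int);q=((y1-A[:,1])/res).astype(int)
    k=(r>=0)&(r<H)&(q>=0)&(q<Wd)
    im=np.zeros((H,Wd,3),np.uint8);im[r[k],q[k]]=c[k]
    return im
E
python3 - <<'E'
from h import *
for n in("top","scene"):
    p=cv2.imread(f"pics/{n}0.png")[:,:,::-1];d=np.load(f"pics/{n}0.npy");i=manip.camera_info(n)
    W=cloud(d,i["intrinsics"],i["pose"]);np.save(f"pics/{n}W.npy",W)
p=cv2.imread("pics/top0.png")
a=cv2.resize(p[180:245,180:375],None,fx=4,fy=4,interpolation=3)
b=cv2.resize(p[190:245,85:140],None,fx=4.7,fy=4.7,interpolation=3);c=cv2.resize(p[235:290,405:470],None,fx=4.7,fy=4.7,interpolation=3)
h=np.zeros((260,780,3),np.uint8);h[:258,:258]=b[:258,:258];h[:258,300:300+c.shape[1]]=c[:258]
cv2.imwrite("pics/c1.png",np.vstack([a,h]))
W=np.load("pics/topW.npy")
for nm,(u,v) in dict(carton=(106,214),handle=(430,252),handle2=(440,254),handle3=(455,256),handle4=(462,258),stub=(326,213),wall=(194,212),stop=(305,212),ca=(206,207),cc=(247,207),floor=(280,220),jar=(198,298),tape=(245,298),tea=(360,299),can=(300,135),pot=(222,134),tube=(425,262)).items(): print(nm,W[v,u])
E
```

```text
carton [0.5149 0.3789 0.1191]
handle [ 0.4804 -0.3143  0.1465]
handle2 [ 0.478  -0.3357  0.1445]
handle3 [ 0.4759 -0.3662  0.1465]
handle4 [ 0.4731 -0.3815  0.1442]
stub [ 0.5558 -0.0967  0.105 ]
wall [0.5352 0.1909 0.1111]
stop [ 0.5511 -0.0502  0.1217]
ca [0.5428 0.1618 0.1371]
cc [0.5507 0.075  0.1308]
floor [0.5505 0.0041 0.0137]
jar [0.3523 0.1656 0.0901]
tape [0.362  0.0682 0.0435]
tea [ 0.3767 -0.1822  0.0837]
can [ 0.7334 -0.0278  0.0992]
pot [0.7302 0.1522 0.0779]
tube [ 0.4689 -0.3233  0.0722]
```

View pics/c1.png

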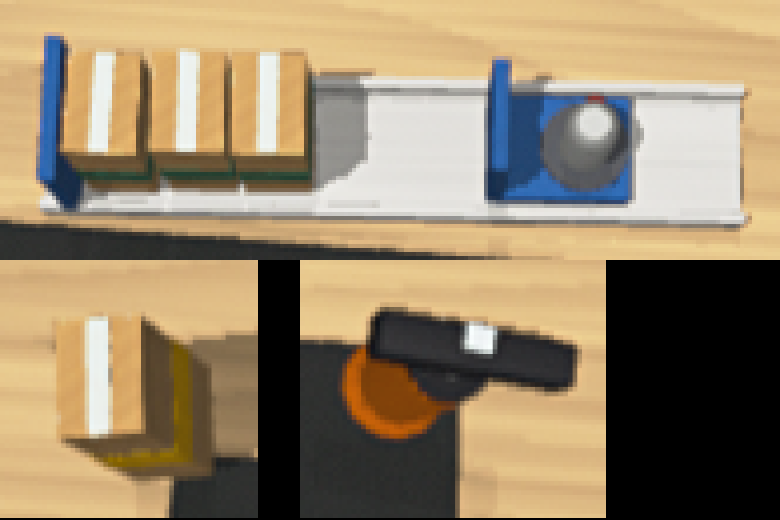

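```bash
python3 - <<'E'
from h import *
def rect(W,x0,x1,y0,y1,z0,z1):
    m=(W[...,0]>x0)&(W[...,0]<x1)&(W[...,1]>y0)&(W[...,1]<y1)&(W[...,2]>z0)&(W[...,2]<z1)
    A=W[m]; r=cv2.minAreaRect((A[:,:2]*1000).astype(np.float32)); return len(A),np.array(r[0]),np.array(r[1]),r[2],A[:,2].mean()
for n in("top","scene"):
    W=np.load(f"pics/{n}W.npy"); print(n)
    print("carton",rect(W,.45,.6,.3,.45,.113,.13))
    print("bar",rect(W,.4,.55,-.42,-.25,.135,.16))
    print("cartons",rect(W,.45,.65,.05,.178,.127,.14))
    print("wall",rect(W,.45,.65,.178,.25,.1,.135))
    print("stopplate",rect(W,.45,.65,-.07,-.02,.112,.13))
    print("stub",rect(W,.5,.6,-.14,-.08,.095,.12))
    print("stubfoot",rect(W,.5,.6,-.15,-.05,.02,.04))
    print("floor",rect(W,.5,.6,-.2,.2,.005,.03))
    print("table",np.nanmedian(W[230:240,480:500,2]) if n=="top" else 0)
    print("tube",rect(W,.4,.55,-.45,-.2,.02,.1))
    print("can",rect(W,.68,.8,-.1,.03,.09,.11),"pot",rect(W,.68,.8,.1,.2,.065,.09))
    print("jar",rect(W,.3,.42,.1,.22,.08,.1),"tape",rect(W,.3,.45,-.01,.12,.04,.06),"tea",rect(W,.3,.45,-.25,-.13,.078,.1))
E
```

```text
top
carton (488, array([513.1826, 378.5455]), array([57.2256, 41.6752]), 6.727494239807129, np.float64(0.11984131248897467))
bar (479, array([ 478.6802, -340.1221]), array([90.6218, 22.9212]), 83.85307312011719, np.float64(0.14538225294821183))
cartons (1342, array([550.2827, 117.4126]), array([ 58.0079, 123.3639]), 4.299930095672607, np.float64(0.13189265216622348))
wall (296, array([546.0059, 189.3461]), array([82.4212, 24.3149]), 2.138472080230713, np.float64(0.11785366952499259))
stopplate (141, array([558.9408, -49.765 ]), array([61.51  ,  8.9442]), 3.8482611179351807, np.float64(0.119935094934629))
stub (107, array([ 561.4365, -100.9437]), array([26.4871, 27.1623]), 23.120742797851562, np.float64(0.09984561604589377))
stubfoot (790, array([559.9309, -99.6872]), array([80.8324, 98.2544]), 0.858916163444519, np.float64(0.031076822051574835))
floor (3220, array([550.0011,   1.2195]), array([ 99.9386, 395.3685]), 0.001543183228932321, np.float64(0.015363751270564533))
table -0.0006963369797478025
tube (153, array([ 446.2223, -267.9021]), array([ 33.5583, 159.2669]), 21.995502471923
[... 1633 characters left out ...]
y([ 443.5831, -281.7485]), array([ 33.7295, 178.4985]), 38.9315299987793, np.float64(0.06330932790597907))
can (443, array([745.5724, -25.6867]), array([67.3665, 63.8538]), 83.31572723388672, np.float64(0.09630899658866225)) pot (386, array([741.2394, 157.2761]), array([53.1326, 51.7525]), 56.71582794189453, np.float64(0.07151687745915555))
jar (346, array([352.4516, 171.1252]), array([60.2331, 58.6162]), 47.45203399658203, np.float64(0.08596126385899262)) tape (725, array([370.7158,  37.0326]), array([ 93.9694, 102.352 ]), 89.89383697509766, np.float64(0.04446426541221581)) tea (251, array([ 377.9135, -179.9211]), array([55.8963, 72.1393]), 46.93738555908203, np.float64(0.0811787436513852))
```

```bash
cat >> h.py <<'E'
def go(x,y,z,yaw=None,frm=None):
    "tool shift+spin to reach TCP target; yaw = world angle of tool x (rad)"
    o=manip.get_obs(); M=R.from_quat(o["ee_rot"]).as_matrix()
    s=M.T@(np.array([x,y,z])-o["position"]); y0=np.arctan2(M[1,0],M[0,0])
    sp=0 if yaw is None else -((yaw-y0+np.pi)%(2*np.pi)-np.pi)
    print("shift",s,"spin",round(sp,4),"| tcp",o["position"],"yaw",round(y0,4),"t",o["clock"],"F",o["ft_force"],"w",round(o["grip_width"],3),"tilt",M[:,2])
E
python3 -c "
from h import *
go(.479,-.34,.25,-.1073)"
```

```text
shift [-0.1535 -0.3507 -0.0191] spin -1.1497 | tcp [ 0.1928 -0.5942  0.2307] yaw -1.257 t 0.15 F [ 0.6701 -0.1564  0.208 ] w 0.998 tilt [-0.0004  0.001  -1.    ]
```

Request:
{"method": "send_rows", "body": {"steps": [[[-0.022,-0.05,-0.003],-0.16],[[-0.044,-0.1,-0.006],-0.33],[[-0.066,-0.15,-0.009],-0.5],[[-0.088,-0.2,-0.012],-0.67],[[-0.11,-0.25,-0.015],-0.84],[[-0.132,-0.3,-0.018],-1.0],[[-0.1535,-0.3507,-0.0191],-1.15],[[-0.1535,-0.3507,-0.0191],-1.15]], "hand": 1, "force": 50}}

```text
clock: 1.15
position: [0.4825, -0.3356, 0.2503]
ee_rot: [0.999, -0.049, 0.001, -0.001]
ft_force: [-0.7, -0.8, 0.2]
grip_width: 1.001
```

```bash
python3 - <<'E'
from h import *
p,d,K,P=cam("wrist");cv2.imwrite("pics/w1.png",p[:,:,::-1]);W=cloud(d,K,P);np.save("pics/w1.npy",W)
def rect(W,x0,x1,y0,y1,z0,z1):
    m=(W[...,0]>x0)&(W[...,0]<x1)&(W[...,1]>y0)&(W[...,1]<y1)&(W[...,2]>z0)&(W[...,2]<z1)
    A=W[m]; r=cv2.minAreaRect((A[:,:2]*1000).astype(np.float32)); return len(A),np.array(r[0]),np.array(r[1]),r[2],A[:,2].mean()
print("bar",rect(W,.4,.55,-.42,-.25,.135,.16))
go(.545,0,.25,.05)
E
```

```text
bar (2651, array([ 477.8331, -341.0974]), array([88.5552, 21.991 ]), 84.50349426269531, np.float64(0.14611921095769573))
shift [ 0.0293 -0.3431  0.0004] spin -0.1532 | tcp [ 0.4805 -0.3383  0.2501] yaw -0.1032 t 1.2 F [-1.2732 -1.0735 -0.5175] w 1.001 tilt [ 0.      0.0008 -1.    ]
```

View pics/w1.png

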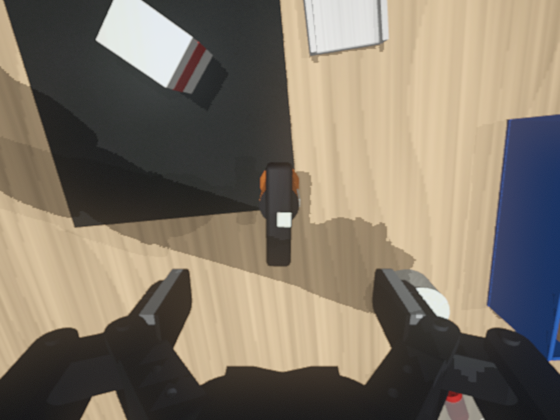

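The bar is centred at pixel (279,213) with the white patch on its right (+x) side, and it measures (0.478,-0.341) with yaw about -0.1. Next I look at the rack.

Request:
{"method": "send_rows", "body": {"steps": [[[0.005,-0.05,0],-0.03],[[0.01,-0.1,0],-0.06],[[0.015,-0.16,0],-0.09],[[0.02,-0.22,0],-0.12],[[0.025,-0.26,0],-0.15],[[0.025,-0.26,0],-0.15],[[0.025,-0.26,0],-0.15],[[0.025,-0.26,0],-0.15]]}}

```text
clock: 2.2
position: [0.5314, -0.0864, 0.2502]
ee_rot: [1.0, 0.02, -0.0, 0.0]
ft_force: [0.2, 0.3, 0.0]
grip_width: 1.0
```

```bash
python3 - <<'E'
from h import *
p,d,K,P=cam("wrist");cv2.imwrite("pics/w2.png",p[:,:,::-1]);np.savez("pics/w2.npz",W=cloud(d,K,P),K=K,P=P)
go(.545,.1,.26,.05)
E
```

```text
shift [ 0.021  -0.1854 -0.0098] spin -0.0099 | tcp [ 0.5315 -0.0861  0.2503] yaw 0.0401 t 2.25 F [0.8112 0.0928 0.187 ] w 1.001 tilt [-0.0003 -0.0004 -1.    ]
```

View pics/w2.png

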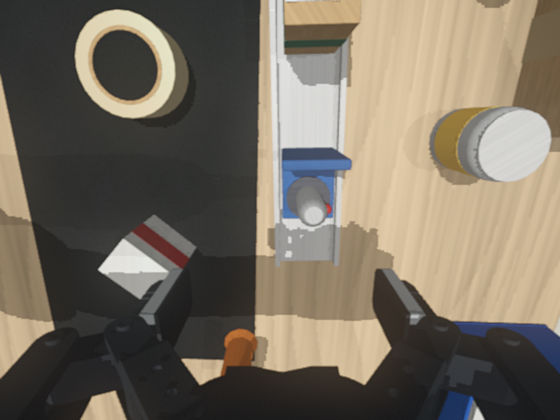

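```bash
python3 - <<'E'
from h import *
z=np.load("pics/w2.npz");W,K,P=z["W"],z["K"],z["P"]
p=cv2.imread("pics/w2.png")
cv2.imwrite("pics/w2c.png",cv2.resize(p[130:275,265:365],None,fx=5.5,fy=4,interpolation=3) if 0 else cv2.resize(p[140:270,260:365],None,fx=5,fy=4.6,interpolation=3))
def rect(x0,x1,y0,y1,z0,z1):
    m=(W[...,0]>x0)&(W[...,0]<x1)&(W[...,1]>y0)&(W[...,1]<y1)&(W[...,2]>z0)&(W[...,2]<z1)
    A=W[m]; r=cv2.minAreaRect((A[:,:2]*1000).astype(np.float32)); return len(A),np.array(r[0]),np.array(r[1]),r[2],A[:,2].mean()
print("plate",rect(.5,.62,-.08,-.02,.113,.13))
print("stub",rect(.53,.59,-.13,-.08,.098,.12))
print("railtops",rect(.48,.62,-.22,.06,.022,.03))
print("foot",rect(.5,.62,-.15,-.06,.03,.042))
# red button
h=cv2.cvtColor(p,cv2.COLOR_BGR2HSV);m=((h[...,0]<8)|(h[...,0]>172))&(h[...,1]>150)&(h[...,2]>90);m[:190]=0;m[230:]=0;m[:,:300]=0;m[:,345:]=0
v,u=np.where(m);print(len(u),u.mean(),v.mean());print(W[m][:20],W[m].mean(0))
for zz in (.03,.06,.07,.08,.1): 
    A=W[(abs(W[...,2]-zz)<.004)&(W[...,0]>.52)&(W[...,0]<.61)&(W[...,1]>-.14)&(W[...,1]<-.07)];print(zz,len(A),A.min(0),A.max(0))
E
```

```text
plate (848, array([558.8024, -51.2073]), array([61.4992, 10.4836]), 2.7711119651794434, np.float64(0.11972864800424744))
stub (411, array([ 561.4216, -103.0119]), array([23.4115, 22.9055]), 18.149185180664062, np.float64(0.10099938722017716))
railtops (2415, array([559.4772, -67.6271]), array([ 82.175 , 259.5892]), 3.1651103496551514, np.float64(0.02569970847820313))
foot (1623, array([ 561.2903, -100.216 ]), array([61.7231, 58.6818]), 3.3423821926116943, np.float64(0.033850824481683875))
22 328.54545454545456 208.1818181818182
[[ 0.5792 -0.1001  0.0707]
 [ 0.5788 -0.1003  0.0737]
 [ 0.5799 -0.1004  0.0734]
 [ 0.579  -0.1016  0.0732]
 [ 0.58   -0.1014  0.0737]
 [ 0.5811 -0.1014  0.0734]
 [ 0.5799 -0.1021  0.0749]
 [ 0.5811 -0.1024  0.0739]
 [ 0.5822 -0.1025  0.0736]
 [ 0.5797 -0.1029  0.0761]
 [ 0.5809 -0.1031  0.0754]
 [ 0.5822 -0.1033  0.0744]
 [ 0.5799 -0.1041  0.0759]
 [ 0.5809 -0.104   0.076 ]
 [ 0.5823 -0.1044  0.0744]
 [ 0.5799 -0.1051  0.0763]
 [ 0.5811 -0.1053  0.0755]
 [ 0.5824 -0.1057  0.074 ]
 [ 0.5802 -0.1065  0.0753]
 [ 0.5814 -0.1067  0.0745]] [ 0.5806 -0.1036  0.0744]
0.03 1099 [ 0.5204 -0.1391  0.026 ] [ 0.6036 -0.07    0.0339]
0.06 42 [ 0.5466 -0.1017  0.0564] [ 0.5722 -0.0882  0.0639]
0.07 69 [ 0.5469 -0.1091  0.066 ] [ 0.5839 -0.0882  0.074 ]
0.08 66 [ 0.5466 -0.1062  0.076 ] [ 0.5809 -0.0881  0.084 ]
0.1 510 [ 0.5477 -0.1157  0.096 ] [ 0.5742 -0.0895  0.1035]
```

View pics/w2c.png

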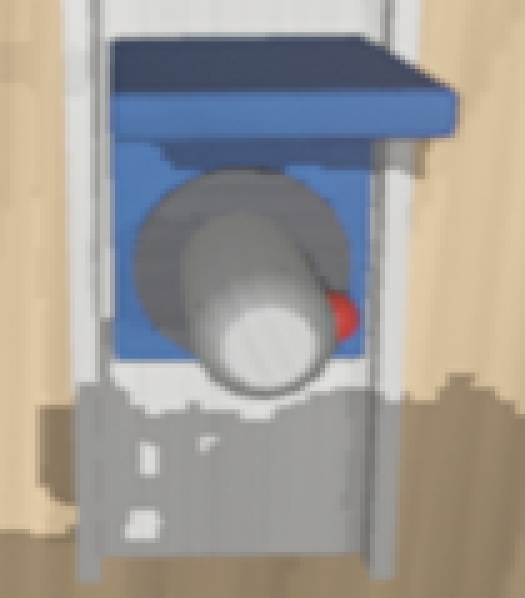

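Pixel (328,208) shows the red button, so it points roughly along +x, slightly toward -y. The stub axis is at about (0.5615,-0.103) and the rack yaw is about 0.052. Now the carton.

```bash
python3 -c "
from h import *
go(.514,.35,.25,.12)"
```

```text
shift [ 0.     -0.4364  0.0001] spin -0.0799 | tcp [ 0.5315 -0.0861  0.2503] yaw 0.0401 t 2.25 F [0.8112 0.0928 0.187 ] w 1.001 tilt [-0.0003 -0.0004 -1.    ]
```

Request:
{"method": "send_rows", "body": {"steps": [[[0,-0.05,0],-0.01],[[0,-0.11,0],-0.02],[[0,-0.17,0],-0.03],[[0,-0.23,0],-0.04],[[0,-0.29,0],-0.06],[[0,-0.35,0],-0.08],[[0,-0.405,0],-0.08],[[0,-0.436,0],-0.08]]}}

```text
clock: 3.25
position: [0.5125, 0.3534, 0.2501]
ee_rot: [0.998, 0.062, -0.0, -0.0]
ft_force: [0.0, -1.0, -0.4]
grip_width: 0.997
```

```bash
python3 - <<'E'
from h import *
p,d,K,P=cam("wrist");cv2.imwrite("pics/w3.png",p[:,:,::-1]);W=cloud(d,K,P)
def rect(W,x0,x1,y0,y1,z0,z1):
    m=(W[...,0]>x0)&(W[...,0]<x1)&(W[...,1]>y0)&(W[...,1]<y1)&(W[...,2]>z0)&(W[...,2]<z1)
    A=W[m]; r=cv2.minAreaRect((A[:,:2]*1000).astype(np.float32)); return len(A),np.array(r[0]),np.array(r[1]),r[2],A[:,2].mean()
print("carton",rect(W,.45,.6,.3,.45,.113,.13))
print("cartons",rect(W,.45,.65,.05,.178,.127,.14))
print("wall",rect(W,.45,.65,.178,.25,.12,.135))
go(.514,.379,.076,.12)
E
```

```text
carton (2862, array([512.4521, 378.0281]), array([55.7962, 40.0368]), 9.320868492126465, np.float64(0.1198785837823695))
cartons (18, array([529.8617, 177.0714]), array([ 1.6316, 15.8592]), 89.49295043945312, np.float64(0.1315885620802214))
wall (510, array([545.6464, 182.0168]), array([55.6375,  7.2205]), 1.5046035051345825, np.float64(0.12709221804097567))
shift [ 0.006  -0.0215  0.1739] spin 0.0073 | tcp [0.5111 0.3565 0.2498] yaw 0.1273 t 3.3 F [-3.8823 -0.0151 -1.0181] w 0.999 tilt [-0.0017  0.0023 -1.    ]
```

View pics/w3.png

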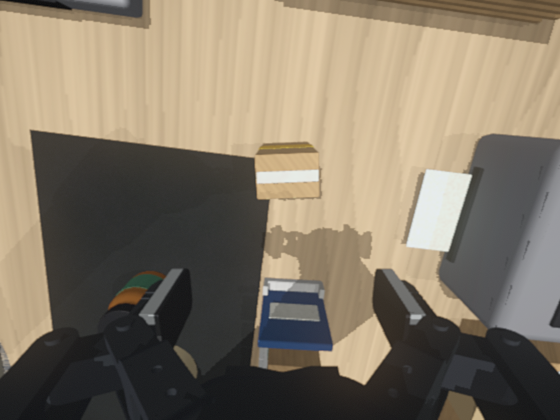

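Carton top spans (257..320,142..199); it measures (0.513,0.378) with yaw about 0.14. I'll descend and grip.

Request:
{"method": "send_rows", "body": {"steps": [[[0.0024,-0.028,0.02],-0.02],[[0.0024,-0.028,0.05],-0.02],[[0.0024,-0.028,0.09],-0.02],[[0.0024,-0.028,0.13],-0.02],[[0.0024,-0.028,0.16],-0.02],[[0.0024,-0.028,0.174],-0.02],[[0.0024,-0.028,0.174],-0.02],[[0.0024,-0.028,0.174],-0.02]]}}

```text
clock: 4.3
position: [0.5127, 0.3797, 0.0778]
ee_rot: [0.997, 0.071, 0.001, -0.0]
ft_force: [-0.1, -0.0, -0.3]
grip_width: 0.997
```

Request:
{"method": "send_rows", "body": {"steps": [[[0,0,0],0],[[0,0,0],0],[[0,0,0],0],[[0,0,0],0],[[0,0,0],0],[[0,0,0],0],[[0,0,0],0],[[0,0,0],0]], "hand": 0, "force": 40}}

```text
clock: 5.3
position: [0.5125, 0.3797, 0.0774]
ee_rot: [0.997, 0.071, 0.001, -0.0]
ft_force: [0.6, -0.4, 5.9]
grip_width: 0.652
```

```bash
python3 - <<'E'
from h import *
p,d,K,P=cam("wrist");cv2.imwrite("pics/w4.png",p[:,:,::-1])
go(.514,.379,.25,.12)
E
```

```text
shift [ 0.0016  0.0008 -0.1726] spin 0.0228 | tcp [0.5126 0.3797 0.0774] yaw 0.1428 t 5.35 F [ 0.6626 -1.3419  6.4243] w 0.653 tilt [ 0.0015  0.0008 -1.    ]
```

View pics/w4.png

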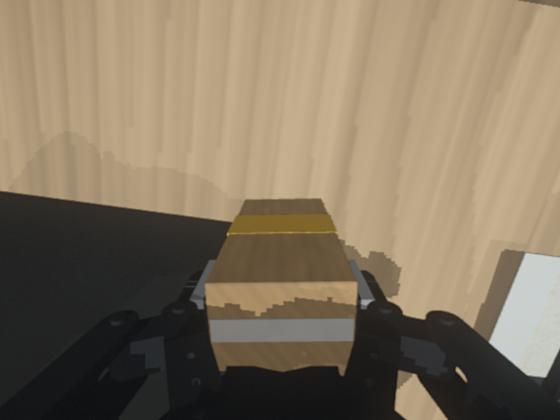

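Carton is gripped (band visible at (282,223), jaws on both sides). Lift and carry it above the gap.

Request:
{"method": "send_rows", "body": {"steps": [[[0,0,-0.03],0],[[0,0,-0.08],0],[[0,0,-0.13],0],[[0,0,-0.165],0.02],[[-0.001,0.04,-0.165],0.04],[[-0.003,0.09,-0.165],0.06],[[-0.004,0.15,-0.165],0.08],[[-0.006,0.21,-0.165],0.091]]}}

```text
clock: 6.35
position: [0.5357, 0.1686, 0.2411]
ee_rot: [1.0, 0.026, -0.0, 0.0]
ft_force: [1.1, -0.0, -2.3]
grip_width: 0.653
```

Request:
{"method": "send_rows", "body": {"steps": [[[0.01,0.05,0],0],[[0.01,0.1,0],0],[[0.01,0.14,0],0],[[0.01,0.15,0],0],[[0.01,0.15,0],0],[[0.01,0.15,0],0],[[0.01,0.15,0],0],[[0.01,0.15,0],0]]}}

```text
clock: 7.35
position: [0.5537, 0.0221, 0.2414]
ee_rot: [1.0, 0.027, 0.0, -0.0]
ft_force: [0.6, 0.4, -2.4]
grip_width: 0.649
```

```bash
python3 - <<'E'
from h import *
go(.555,.021,.242,.052)
p,d,K,P=cam("wrist");cv2.imwrite("pics/w5.png",p[:,:,::-1])
p,d,K,P=cam("scene");cv2.imwrite("pics/s5.png",cv2.resize(p[150:320,200:400,::-1],None,fx=3.5,fy=3.5))
E
```

```text
shift [ 0.0013  0.0012 -0.0006] spin 0.0013 | tcp [0.5537 0.0221 0.2414] yaw 0.0533 t 7.35 F [ 0.5872  0.4339 -2.4334] w 0.649 tilt [ 0.  0. -1.]
```

View pics/w5.png

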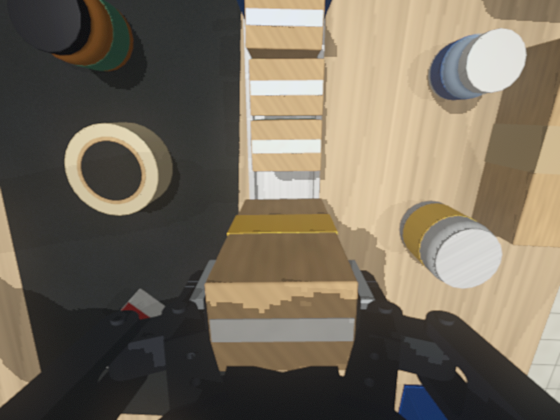

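View pics/s5.png

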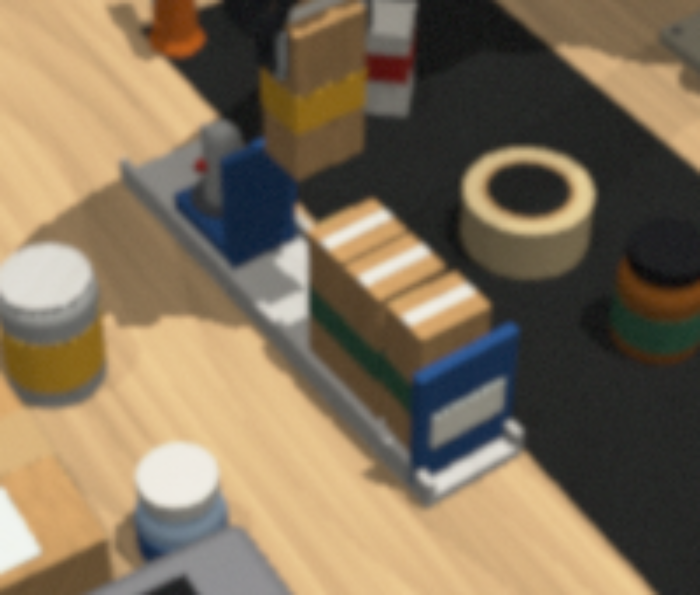

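The carton hangs over the gap: in the wrist view it is in line with the row, and the floor of the gap shows at (285,185). Lowering.

Request:
{"method": "send_rows", "body": {"steps": [[[0.001,0.001,0.02],0],[[0.001,0.001,0.05],0],[[0.001,0.001,0.08],0],[[0.001,0.001,0.11],0],[[0.001,0.001,0.13],0],[[0.001,0.001,0.142],0],[[0.001,0.001,0.15],0],[[0.001,0.001,0.15],0]]}}

```text
clock: 8.45
position: [0.5549, 0.0204, 0.0915]
ee_rot: [1.0, 0.026, 0.0, 0.0]
ft_force: [-0.1, -0.4, -1.9]
grip_width: 0.654
```

Request:
{"method": "send_rows", "body": {"steps": [[[0,0,0.001],0],[[0,0,0.002],0],[[0,0,0.002],0],[[0,0,0.002],0],[[0,0,0.002],0],[[0,0,0.002],0],[[0,0,0.002],0],[[0,0,0.002],0]]}}

```text
clock: 9.45
position: [0.5548, 0.0203, 0.0894]
ee_rot: [1.0, 0.026, 0.0, 0.0]
ft_force: [-0.4, -0.8, -3.5]
grip_width: 0.654
```

Request:
{"method": "send_rows", "body": {"steps": [[[0,0,0.001],0],[[0,0,0.002],0],[[0,0,0.0025],0],[[0,0,0.0025],0],[[0,0,0.0025],0],[[0,0,0.0025],0],[[0,0,0.0025],0],[[0,0,0.0025],0]]}}

```text
clock: 10.45
position: [0.5556, 0.0204, 0.0889]
ee_rot: [1.0, 0.026, 0.001, 0.0]
ft_force: [-5.0, -1.2, 18.4]
grip_width: 0.653
```

```bash
python3 - <<'E'
from h import *
go(.555,.021,.242,.052)
p,d,K,P=cam("scene");cv2.imwrite("pics/s6.png",cv2.resize(p[150:320,200:400,::-1],None,fx=3.5,fy=3.5))
E
```

```text
shift [-0.0003 -0.0005 -0.1531] spin 0.0 | tcp [0.5556 0.0204 0.0889] yaw 0.052 t 10.45 F [-5.0334 -1.2095 18.3566] w 0.653 tilt [ 0.0017 -0.0008 -1.    ]
```

View pics/s6.png

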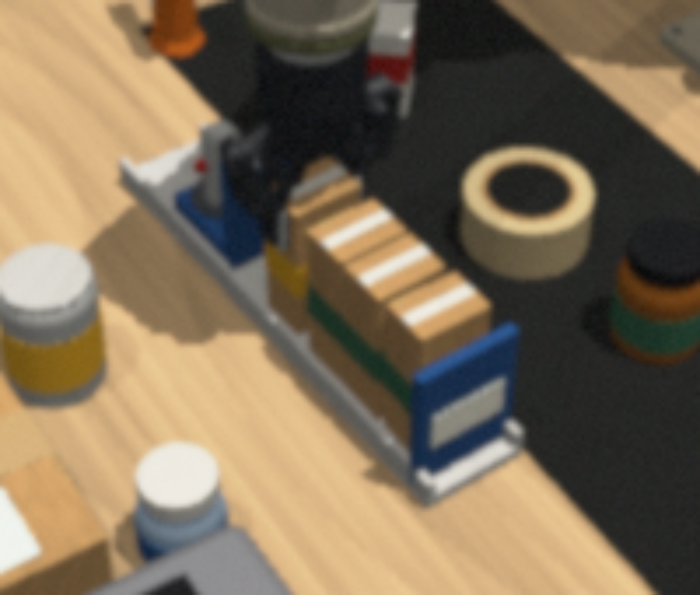

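Carton is on the floor (18 N reaction). Relax, then release, then rise.

Request:
{"method": "send_rows", "body": {"steps": [[[0,0,-0.001],0],[[0,0,-0.002],0],[[0,0,-0.002],0],[[0,0,-0.002],0],[[0,0,-0.002],0],[[0,0,-0.002],0],[[0,0,-0.002],0],[[0,0,-0.002],0]]}}

```text
clock: 11.5
position: [0.5549, 0.0204, 0.089]
ee_rot: [1.0, 0.026, 0.0, 0.0]
ft_force: [0.1, 0.6, 4.5]
grip_width: 0.65
```

Request:
{"method": "send_rows", "body": {"steps": [[[0,0,0],0],[[0,0,0],0],[[0,0,0],0],[[0,0,0],0],[[0,0,-0.02],0],[[0,0,-0.06],0],[[0,0,-0.11],0],[[0,0,-0.16],0]], "hand": 1}}

```text
clock: 12.5
position: [0.5546, 0.0206, 0.2521]
ee_rot: [1.0, 0.026, 0.001, 0.0]
ft_force: [0.6, -0.6, 0.4]
grip_width: 0.997
```

```bash
python3 - <<'E'
from h import *
go(.478,-.341,.25,-.1)
p,d,K,P=cam("wrist");cv2.imwrite("pics/w7.png",p[:,:,::-1])
p,d,K,P=cam("scene");cv2.imwrite("pics/s7.png",cv2.resize(p[150:320,200:400,::-1],None,fx=3.5,fy=3.5))
E
```

```text
shift [-0.0955  0.3571  0.002 ] spin 0.1525 | tcp [0.5546 0.0206 0.2521] yaw 0.0525 t 12.5 F [ 0.6285 -0.5758  0.355 ] w 0.997 tilt [ 0.0013 -0.0001 -1.    ]
```

View pics/s7.png

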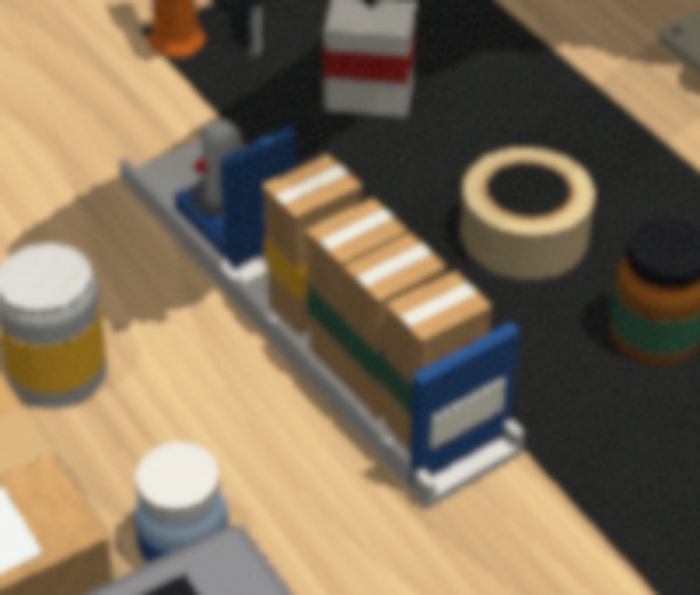

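View pics/w7.png

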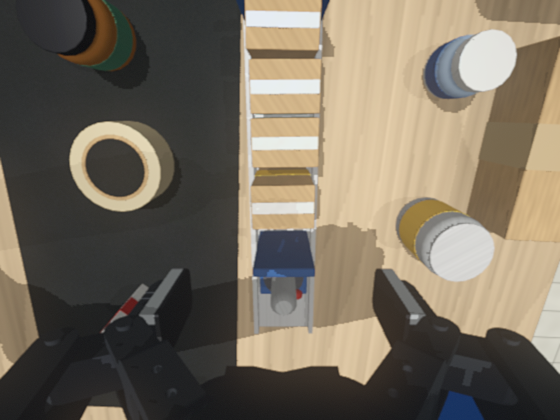

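Carton stands upright in the gap at (315,235) in the scene crop. Now to the handle.

Request:
{"method": "send_rows", "body": {"steps": [[[-0.012,0.045,0],0.02],[[-0.028,0.105,0],0.04],[[-0.044,0.165,0],0.06],[[-0.06,0.225,0],0.09],[[-0.076,0.285,0],0.12],[[-0.09,0.335,0],0.1525],[[-0.0955,0.357,0],0.1525],[[-0.0955,0.357,0],0.1525]]}}

```text
clock: 13.6
position: [0.4776, -0.3421, 0.2493]
ee_rot: [0.999, -0.051, 0.0, -0.0]
ft_force: [0.3, 0.7, -1.0]
grip_width: 1.0
```

Request:
{"method": "send_rows", "body": {"steps": [[[0,0,0],0],[[0,0,0],0],[[0,0,0.02],0],[[0,0,0.04],0],[[0,0,0.05],0],[[0,0,0.05],0],[[0,0,0.05],0],[[0,0,0.05],0]]}}

```text
clock: 14.6
position: [0.4783, -0.3413, 0.1997]
ee_rot: [0.999, -0.05, 0.001, 0.0]
ft_force: [0.6, 0.6, 0.5]
grip_width: 1.0
```

```bash
python3 - <<'E'
from h import *
p,d,K,P=cam("wrist");cv2.imwrite("pics/w8.png",p[:,:,::-1]);W=cloud(d,K,P)
def rect(W,x0,x1,y0,y1,z0,z1):
    m=(W[...,0]>x0)&(W[...,0]<x1)&(W[...,1]>y0)&(W[...,1]<y1)&(W[...,2]>z0)&(W[...,2]<z1)
    A=W[m]; r=cv2.minAreaRect((A[:,:2]*1000).astype(np.float32)); return len(A),np.array(r[0]),np.array(r[1]),r[2],A[:,2].mean()
print("bar",rect(W,.4,.55,-.42,-.25,.135,.16))
go(.478,-.3407,.118,-.1)
E
```

```text
bar (4002, array([ 478.1177, -341.4158]), array([89.1864, 21.9326]), 83.46993255615234, np.float64(0.14615232077844612))
shift [-0.0004 -0.0006  0.0816] spin -0.0006 | tcp [ 0.4782 -0.3413  0.1996] yaw -0.1006 t 14.65 F [ 0.0595 -1.0454  0.491 ] w 1.002 tilt [ 0.0008 -0.0007 -1.    ]
```

View pics/w8.png

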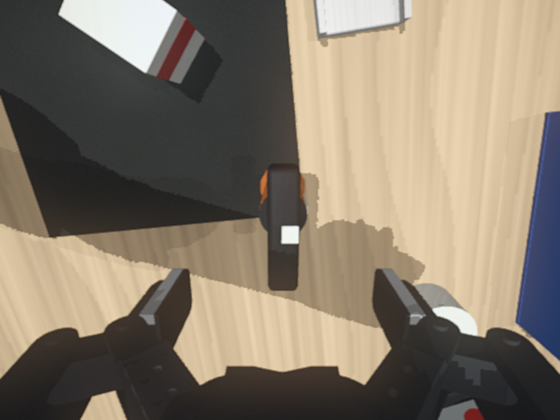

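Bar at (283,228) is centred between the jaws. Descend and grip.

Request:
{"method": "send_rows", "body": {"steps": [[[0,0,0.01],0.007],[[0,0,0.03],0.007],[[0,0,0.05],0.007],[[0,0,0.07],0.007],[[0,0,0.0815],0.007],[[0,0,0.0815],0.007],[[0,0,0.0815],0.007],[[0,0,0.0815],0.007]]}}

```text
clock: 15.65
position: [0.4784, -0.3414, 0.1182]
ee_rot: [0.999, -0.054, 0.001, 0.0]
ft_force: [0.2, 0.3, 0.2]
grip_width: 1.001
```

Request:
{"method": "send_rows", "body": {"steps": [[[0,0,0],0],[[0,0,0],0],[[0,0,0],0],[[0,0,0],0],[[0,0,0],0],[[0,0,0],0],[[0,0,0],0],[[0,0,0],0]], "hand": 0, "force": 80}}

```text
clock: 16.65
position: [0.4781, -0.3412, 0.1176]
ee_rot: [0.999, -0.054, 0.0, 0.0]
ft_force: [1.0, 0.2, 3.1]
grip_width: 0.244
```

```bash
python3 - <<'E'
from h import *
go(.5615,-.103,.25,-.1)
E
```

```text
shift [ 0.0574 -0.2458 -0.1325] spin -0.0075 | tcp [ 0.4781 -0.3412  0.1176] yaw -0.1075 t 16.65 F [1.0348 0.1667 3.1422] w 0.244 tilt [ 0.0003 -0.0002 -1.    ]
```

```bash
python3 - <<'E'
from h import *
z=np.load("pics/w2.npz");K,P=z["K"],z["P"]
c=np.array([.5615,-.103])
t=np.linspace(0,2*np.pi,60)
print("top",proj([c[0],c[1],.102],K,P),"seat",proj([c[0],c[1],.036],K,P))
for a in (-.6,-.4,-.3,-.2,-.1,0,.1,.2):
    pts=[]
    for r in (15,17,19,21,23):
        r=r/1000
        for tt in t: pts.append([c[0]+r*np.cos(a)-.006*np.cos(tt)*np.sin(a),c[1]+r*np.sin(a)+.006*np.cos(tt)*np.cos(a),.070+.006*np.sin(tt)])
    q=proj(np.array(pts),K,P);print(a,q[:,0].max().round(1),q[:,1].min().round(1),q[:,1].max().round(1),q[-60:].mean(0))
E
```

```text
top [[313.1148 214.9292]] seat [[307.7931 197.7732]]
-0.6 330.5 209.2 222.5 [326.9398 217.8555]
-0.4 331.9 206.4 219.5 [329.2559 214.402 ]
-0.3 332.4 205.0 217.9 [330.143  212.5293]
-0.2 332.6 203.6 216.1 [330.8359 210.5828]
-0.1 332.7 202.2 214.2 [331.3267 208.5812]
0 332.6 200.8 212.2 [331.6094 206.544 ]
0.1 332.5 199.0 210.6 [331.6799 204.4914]
0.2 332.6 197.0 209.2 [331.5363 202.4438]
```

Request:
{"method": "send_rows", "body": {"steps": [[[0,0,-0.03],0],[[0,0,-0.08],0],[[0,0,-0.125],0],[[0.005,-0.02,-0.133],0],[[0.016,-0.07,-0.133],0],[[0.03,-0.13,-0.133],0],[[0.042,-0.18,-0.133],0],[[0.047,-0.2,-0.133],0]]}}

```text
clock: 17.65
position: [0.5463, -0.1422, 0.249]
ee_rot: [0.999, -0.051, -0.001, -0.001]
ft_force: [-0.3, -1.4, -1.9]
grip_width: 0.242
```

Fit of the red blob (v 203.5..214) puts the button at about -0.12 rad in world, which is close to the hole's current yaw of -0.107. Move over the stub.

```bash
python3 - <<'E'
from h import *
go(.5615,-.103,.25,-.115)
E
```

```text
shift [ 0.0111 -0.0405 -0.001 ] spin 0.0131 | tcp [ 0.5463 -0.1422  0.249 ] yaw -0.1019 t 17.65 F [-0.2931 -1.4111 -1.9249] w 0.242 tilt [-0.0018  0.0018 -1.    ]
```

Request:
{"method": "send_rows", "body": {"steps": [[[0.005,-0.02,0],0.007],[[0.0103,-0.0458,0],0.007],[[0.0103,-0.0458,0],0.007],[[0.0103,-0.0458,0],0.007],[[0.0103,-0.0458,0],0.007],[[0.0103,-0.0458,0],0.007],[[0.0103,-0.0458,0],0.007],[[0.0103,-0.0458,0],0.007]]}}

```text
clock: 18.65
position: [0.5613, -0.103, 0.2505]
ee_rot: [0.998, -0.057, 0.0, 0.0]
ft_force: [0.3, 0.3, -2.1]
grip_width: 0.242
```

```bash
python3 - <<'E'
from h import *
go(.5615,-.103,.1536,-.115)
p,d,K,P=cam("scene");cv2.imwrite("pics/s9.png",cv2.resize(p[130:270,200:340,::-1],None,fx=4,fy=4,interpolation=cv2.INTER_CUBIC))
p,d,K,P=cam("wrist");cv2.imwrite("pics/w9.png",p[:,:,::-1])
E
```

```text
shift [ 0.0002 -0.0001  0.0969] spin 0.0003 | tcp [ 0.5613 -0.103   0.2505] yaw -0.1147 t 18.65 F [ 0.2878  0.3436 -2.0798] w 0.242 tilt [ 0.0001 -0.0001 -1.    ]
```

View pics/s9.png

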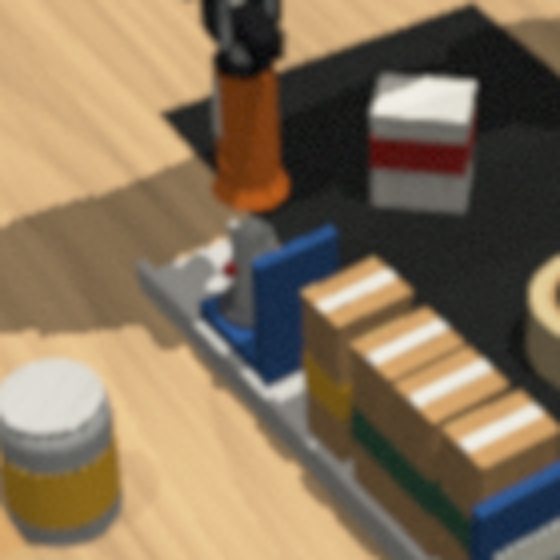

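View pics/w9.png

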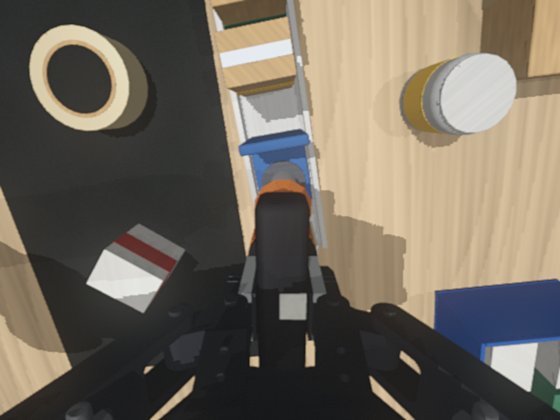

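The handle hangs vertically over the stub (rim at (250,190) in the crop, stub top at (252,225)). Descend gradually.

Request:
{"method": "send_rows", "body": {"steps": [[[0,0,0.01],0],[[0,0,0.02],0],[[0,0,0.028],0],[[0,0,0.034],0],[[0,0,0.04],0],[[0,0,0.045],0],[[0,0,0.05],0],[[0,0,0.05],0]]}}

```text
clock: 19.75
position: [0.5611, -0.1029, 0.2]
ee_rot: [0.998, -0.057, -0.0, -0.0]
ft_force: [-0.5, -1.0, -2.6]
grip_width: 0.246
```

Request:
{"method": "send_rows", "body": {"steps": [[[0,0,0.003],0],[[0,0,0.006],0],[[0,0,0.009],0],[[0,0,0.012],0],[[0,0,0.015],0],[[0,0,0.018],0],[[0,0,0.021],0],[[0,0,0.021],0]]}}

```text
clock: 20.75
position: [0.5613, -0.1029, 0.179]
ee_rot: [0.998, -0.057, -0.0, -0.0]
ft_force: [4.3, -0.1, -2.2]
grip_width: 0.249
```

Request:
{"method": "send_rows", "body": {"steps": [[[0,0,0.004],0],[[0,0,0.008],0],[[0,0,0.012],0],[[0,0,0.015],0],[[0,0,0.018],0],[[0,0,0.02],0],[[0,0,0.022],0],[[0,0,0.022],0]]}}

```text
clock: 21.75
position: [0.5608, -0.1028, 0.1566]
ee_rot: [0.998, -0.057, -0.001, -0.0]
ft_force: [5.0, 0.1, -9.0]
grip_width: 0.246
```

Request:
{"method": "send_rows", "body": {"steps": [[[0,0,0.001],0],[[0,0,0.002],0],[[0,0,0.003],0],[[0,0,0.004],0],[[0,0,0.004],0],[[0,0,0.004],0],[[0,0,0.004],0],[[0,0,0.004],0]]}}

```text
clock: 22.75
position: [0.5613, -0.1029, 0.1536]
ee_rot: [0.998, -0.057, 0.0, 0.0]
ft_force: [-0.5, -0.0, 2.6]
grip_width: 0.239
```

```bash
python3 - <<'E'
from h import *
go(.5615,-.103,.1536,-.115);print(manip.get_obs()["torque"])
p,d,K,P=cam("scene");cv2.imwrite("pics/s10.png",cv2.resize(p[150:240,220:310,::-1],None,fx=6,fy=6,interpolation=cv2.INTER_CUBIC))
E
```

```text
shift [ 0.0002  0.0001 -0.    ] spin 0.0005 | tcp [ 0.5613 -0.1029  0.1536] yaw -0.1145 t 22.75 F [-0.5283 -0.0096  2.5921] w 0.239 tilt [ 0.     -0.0002 -1.    ]
[ 0.1219  0.3759 -0.0032]
```

View pics/s10.png

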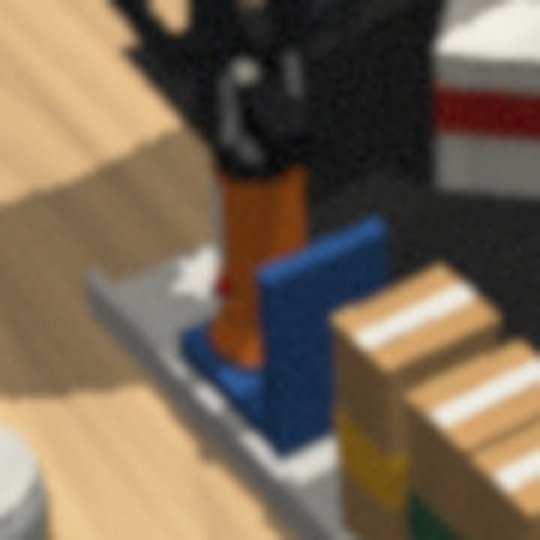

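Red shows through the hole at (225,287), and the sideways load fell from 5 N to about 0. Press lightly and test-turn to confirm.

Request:
{"method": "send_rows", "body": {"steps": [[[0,0,0.001],0.02],[[0,0,0.002],0.05],[[0,0,0.002],0.09],[[0,0,0.002],0.09],[[0,0,0.002],0.09],[[0,0,0.002],0.09],[[0,0,0.002],0.09],[[0,0,0.002],0.09]]}}

```text
clock: 23.8
position: [0.5623, -0.103, 0.1533]
ee_rot: [0.995, -0.102, 0.001, 0.0]
ft_force: [-3.5, -0.4, 15.7]
grip_width: 0.239
```

```bash
python3 - <<'E'
from h import *
go(.5615,-.103,.1536,-.115);print(manip.get_obs()["torque"])
E
```

```text
shift [-0.0008  0.0001 -0.0003] spin -0.0899 | tcp [ 0.5623 -0.103   0.1533] yaw -0.2049 t 23.8 F [-3.4963 -0.3895 15.6609] w 0.239 tilt [ 0.0025 -0.0011 -1.    ]
[0.1196 1.0676 0.0078]
```

Request:
{"method": "send_rows", "body": {"steps": [[[0,0,0],-0.05],[[0,0,0],-0.1],[[0,0,0],-0.15],[[0,0,0],-0.18],[[0,0,0],-0.18],[[0,0,0],-0.18],[[0,0,0],-0.18],[[0,0,0],-0.18]]}}

```text
clock: 24.8
position: [0.5626, -0.1026, 0.1533]
ee_rot: [1.0, -0.012, 0.002, 0.0]
ft_force: [-1.1, 1.8, 14.5]
grip_width: 0.243
```

```bash
python3 - <<'E'
from h import *
go(.5615,-.103,.1536,-.115);print(manip.get_obs()["torque"])
E
```

```text
shift [-0.0011  0.0004 -0.0003] spin 0.0903 | tcp [ 0.5626 -0.1026  0.1533] yaw -0.0247 t 24.8 F [-1.1162  1.8224 14.5057] w 0.243 tilt [ 0.0033 -0.0004 -1.    ]
[ 0.4562  0.597  -0.0893]
```

Request:
{"method": "send_rows", "body": {"steps": [[[0,0,0],-0.03],[[0,0,0],-0.06],[[0,0,0],-0.06],[[0,0,0],-0.06],[[0,0,0],-0.06],[[0,0,0],-0.06],[[0,0,0],-0.06],[[0,0,0],-0.06]]}}

```text
clock: 25.8
position: [0.5624, -0.103, 0.1533]
ee_rot: [1.0, 0.017, 0.001, 0.0]
ft_force: [-2.1, -0.3, 14.3]
grip_width: 0.244
```

```bash
python3 - <<'E'
from h import *
go(.5615,-.103,.1536,-.115);print(manip.get_obs()["torque"])
p,d,K,P=cam("scene");cv2.imwrite("pics/s11.png",cv2.resize(p[150:240,220:310,::-1],None,fx=6,fy=6,interpolation=cv2.INTER_CUBIC))
E
```

```text
shift [-0.0009 -0.     -0.0003] spin 0.1498 | tcp [ 0.5624 -0.103   0.1533] yaw 0.0348 t 25.8 F [-2.1106 -0.3106 14.3235] w 0.244 tilt [ 0.0029 -0.0008 -1.    ]
[ 0.1545  0.7614 -0.1418]
```

View pics/s11.png

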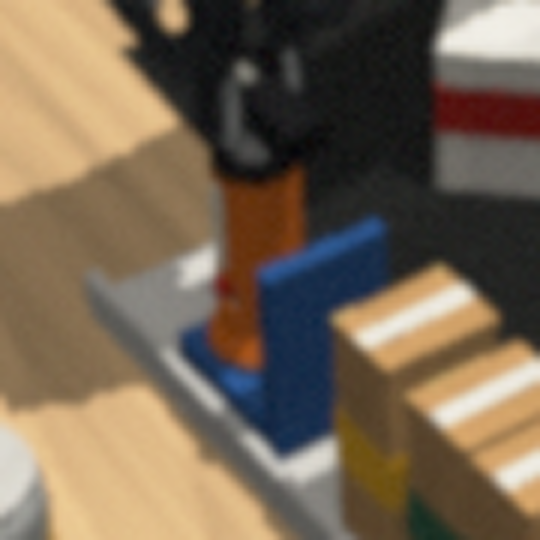

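Request:
{"method": "send_rows", "body": {"steps": [[[0,0,-0.001],-0.03],[[0,0,-0.0015],-0.06],[[0,0,-0.0015],-0.08],[[0,0,-0.0015],-0.08],[[0,0,-0.0015],-0.08],[[0,0,-0.0015],-0.08],[[0,0,-0.0015],-0.08],[[0,0,-0.0015],-0.08]]}}

```text
clock: 26.85
position: [0.5619, -0.1036, 0.1535]
ee_rot: [0.998, 0.057, 0.001, 0.0]
ft_force: [0.3, -2.5, 7.0]
grip_width: 0.247
```

```bash
python3 - <<'E'
from h import *
go(.5615,-.103,.1536,-.115);print(manip.get_obs()["torque"])
p,d,K,P=cam("scene");cv2.imwrite("pics/s12.png",cv2.resize(p[150:240,220:310,::-1],None,fx=6,fy=6,interpolation=cv2.INTER_CUBIC))
p,d,K,P=cam("wrist");cv2.imwrite("pics/w12.png",p[:,:,::-1])
E
```

```text
shift [-0.0003 -0.0006 -0.0001] spin 0.2299 | tcp [ 0.5619 -0.1036  0.1535] yaw 0.1149 t 26.85 F [ 0.3016 -2.4806  7.0193] w 0.247 tilt [ 0.0015 -0.0009 -1.    ]
[-0.4835 -0.027  -0.2828]
```

View pics/s12.png

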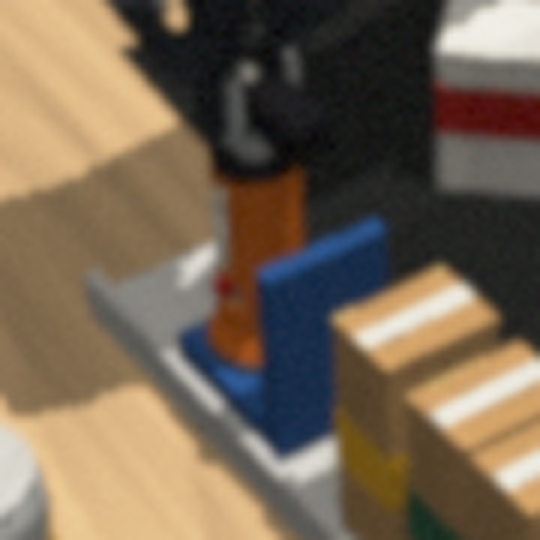

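View pics/w12.png

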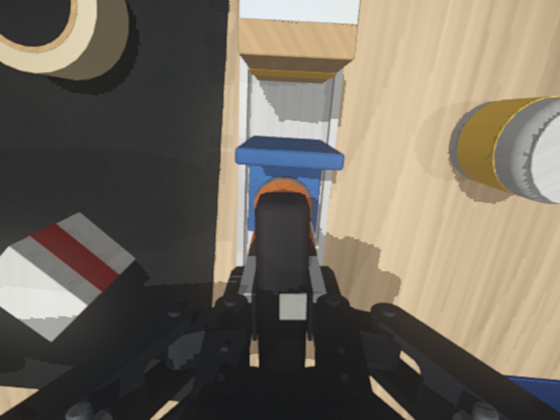

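```bash
python3 - <<'E'
from h import *
i=manip.camera_info("scene");K,P=i["intrinsics"],i["pose"]
for n,y in(("s10",-.115),("s11",.035),("s12",.115)):
    p=cv2.imread(f"pics/{n}.png").astype(float); r=p[...,2]-np.maximum(p[...,1],p[...,0]); 
    sub=p[260:320,195:260]; b,g,rr=sub[...,0],sub[...,1],sub[...,2]
    w=np.clip(rr-2.2*g-10,0,None)*(b>0)
    v,u=np.mgrid[260:320,195:260]; print(n,"sum",w.sum(),"cent",(w*u).sum()/w.sum()/6+220,(w*v).sum()/w.sum()/6+150)
for a in(-.3,-.2,-.115,0,.115,.2): print(a,proj([[.5635+.022*np.cos(a),-.1015+.022*np.sin(a),.070],[.5635+.0195*np.cos(a),-.1015+.0195*np.sin(a),.070]],K,P).ravel())
p=np.hstack([cv2.imread(f"pics/{n}.png")[230:350,170:290] for n in("s10","s11","s12")]);cv2.imwrite("pics/cmp.png",cv2.resize(p,None,fx=2.2,fy=2.2))
E
```

```text
s10 sum 2225.399999999999 cent 257.79560228872714 197.5484257511758
s11 sum 2460.199999999999 cent 257.54663577486923 197.6185946941983
s12 sum 2484.399999999999 cent 257.51966940374604 197.588579402136
-0.3 [255.2002 195.9936 256.1175 195.8368]
-0.2 [255.4036 196.5037 256.2987 196.2885]
-0.115 [255.639  196.9234 256.508  196.6601]
0 [256.0458 197.4653 256.8693 197.1398]
0.115 [256.5495 197.9706 257.3162 197.587 ]
0.2 [256.9803 198.3164 257.6982 197.893 ]
```

View pics/cmp.png

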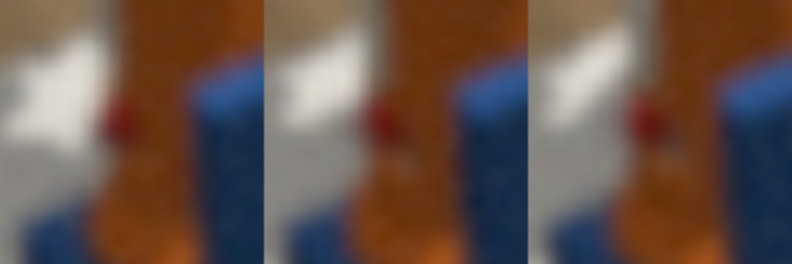

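The red button stays fixed at about (257.6,197.6) while the hole moves around it, with grey stub showing at the hole's right edge. So the button is out, and I was leaning on the hole's edge (torque grew to -0.28). Turn back to the middle of the play.

Request:
{"method": "send_rows", "body": {"steps": [[[0,0,0],0.05],[[0,0,0],0.1],[[0,0,0],0.15],[[0,0,0],0.18],[[0,0,0],0.18],[[0,0,0],0.18],[[0,0,0],0.18],[[0,0,0],0.18]]}}

```text
clock: 27.95
position: [0.5616, -0.1032, 0.1535]
ee_rot: [0.999, -0.032, 0.0, 0.0]
ft_force: [-1.7, -0.8, 7.2]
grip_width: 0.24
```

```bash
python3 - <<'E'
from h import *
go(.5615,-.103,.1536,-.07);print(manip.get_obs()["torque"])
n=np.array([-.052,.9987]);s=np.array([.5615,-.103]);print(s+n*.060)
p,d,K,P=cam("scene");cv2.imwrite("pics/s13.png",cv2.resize(p[150:240,220:310,::-1],None,fx=6,fy=6,interpolation=cv2.INTER_CUBIC))
E
```

```text
shift [-0.0001 -0.0002 -0.0001] spin 0.0057 | tcp [ 0.5616 -0.1032  0.1535] yaw -0.0643 t 27.95 F [-1.6918 -0.7881  7.2361] w 0.24 tilt [ 0.0008 -0.0007 -1.    ]
[-0.2518  0.4112  0.0788]
[ 0.5584 -0.0431]
```

View pics/s13.png

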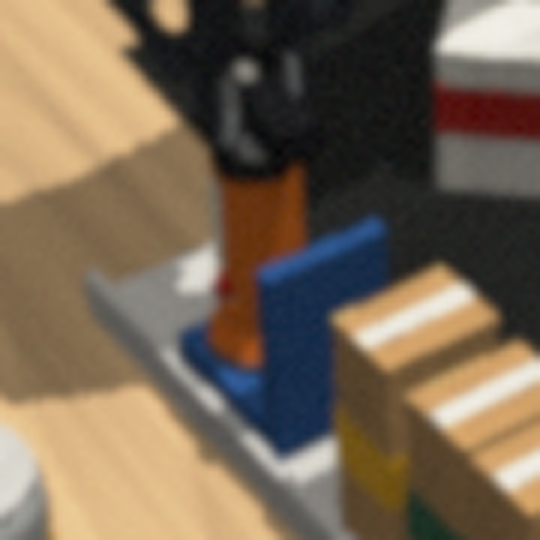

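Request:
{"method": "send_rows", "body": {"steps": [[[-0.0003,-0.003,-0.0005],0],[[-0.0009,-0.008,-0.0005],0],[[-0.0015,-0.013,-0.0005],0],[[-0.0022,-0.019,-0.0005],0],[[-0.0029,-0.025,-0.0005],0],[[-0.0036,-0.031,-0.0005],0],[[-0.0042,-0.036,-0.0005],0],[[-0.0047,-0.04,-0.0005],0]]}}

```text
clock: 29.0
position: [0.5593, -0.0623, 0.1535]
ee_rot: [0.999, -0.032, 0.0, 0.0]
ft_force: [0.7, -3.7, 4.5]
grip_width: 0.242
```

```bash
python3 - <<'E'
from h import *
go(.5615,-.103,.1536,-.07);print(manip.get_obs()["torque"])
p,d,K,P=cam("scene");cv2.imwrite("pics/s14.png",cv2.resize(p[150:320,200:400,::-1],None,fx=3.5,fy=3.5))
E
```

```text
shift [ 0.0048  0.0404 -0.0001] spin 0.0059 | tcp [ 0.5593 -0.0623  0.1535] yaw -0.0641 t 29.0 F [ 0.6809 -3.6508  4.4588] w 0.242 tilt [ 0.0003 -0.0004 -1.    ]
[-1.075   0.0266  0.0634]
```

View pics/s14.png

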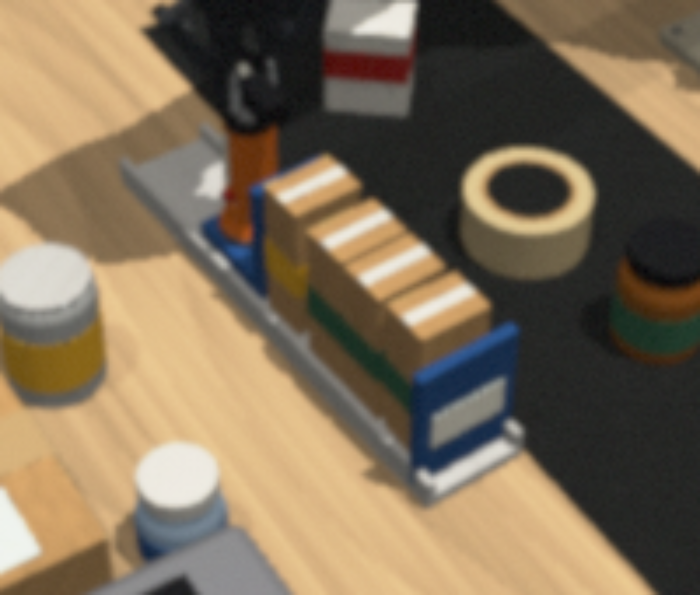

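The stop is following (Fy about -3.7 N) and the red button is still visible at (230,193). I continue slowly.

Request:
{"method": "send_rows", "body": {"steps": [[[-0.0002,-0.002,0],0],[[-0.0005,-0.004,0],0],[[-0.0007,-0.006,0],0],[[-0.0009,-0.008,0],0],[[-0.0012,-0.01,0],0],[[-0.0014,-0.012,0],0],[[-0.0016,-0.014,0],0],[[-0.0019,-0.016,0],0]]}}

```text
clock: 30.05
position: [0.5584, -0.0471, 0.1535]
ee_rot: [0.999, -0.032, 0.0, 0.001]
ft_force: [0.2, -4.7, 5.4]
grip_width: 0.249
```

Request:
{"method": "send_rows", "body": {"steps": [[[-0.0001,-0.001,0],0],[[-0.0002,-0.002,0],0],[[-0.0003,-0.003,0],0],[[-0.0005,-0.004,0],0],[[-0.0006,-0.005,0],0],[[-0.0007,-0.006,0],0],[[-0.0007,-0.006,0],0],[[-0.0007,-0.006,0],0]]}}

```text
clock: 31.05
position: [0.5581, -0.0402, 0.1535]
ee_rot: [0.999, -0.032, 0.0, -0.0]
ft_force: [-0.8, -2.8, 4.7]
grip_width: 0.242
```

```bash
python3 - <<'E'
from h import *
go(.5615,-.103,.1536,-.07);print(manip.get_obs()["torque"])
p,d,K,P=cam("scene");cv2.imwrite("pics/s15.png",cv2.resize(p[150:320,200:400,::-1],None,fx=3.5,fy=3.5))
p,d,K,P=cam("top");cv2.imwrite("pics/t15.png",cv2.resize(p[180:245,180:375,::-1],None,fx=4,fy=4))
E
```

```text
shift [ 0.0074  0.0624 -0.0001] spin 0.0058 | tcp [ 0.5581 -0.0402  0.1535] yaw -0.0642 t 31.05 F [-0.8104 -2.7882  4.6967] w 0.242 tilt [ 0.0003  0.0001 -1.    ]
[-0.7667  0.007  -0.025 ]
```

View pics/s15.png

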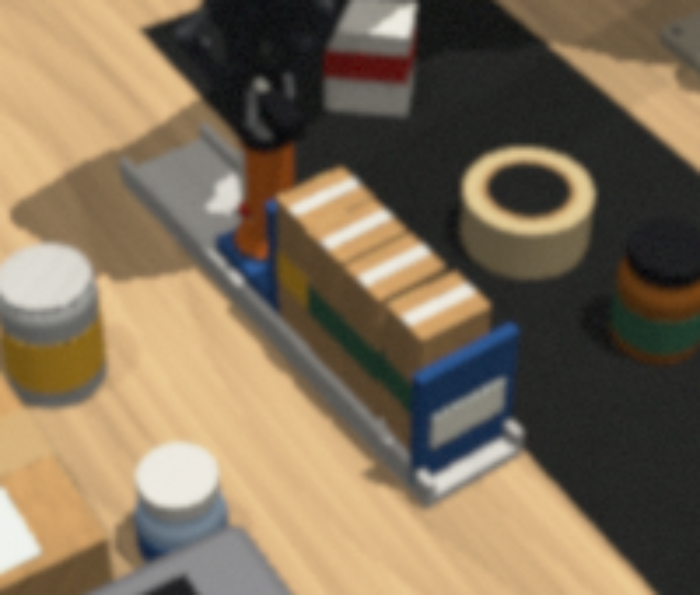

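View pics/t15.png

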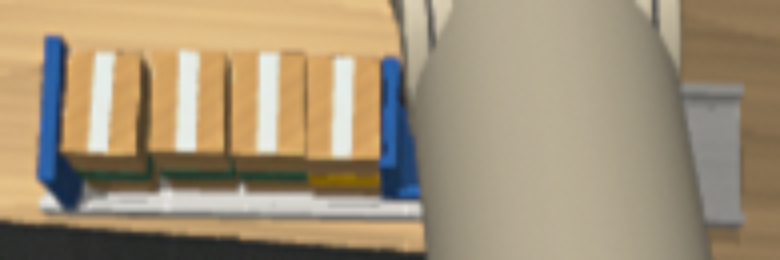

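Row is nearly closed; a small gap remains between the first two cartons at (145,100) in the top crop. Creep on.

Request:
{"method": "send_rows", "body": {"steps": [[[0,-0.0005,0],0],[[-0.0001,-0.001,0],0],[[-0.0002,-0.0015,0],0],[[-0.0002,-0.002,0],0],[[-0.0003,-0.0025,0],0],[[-0.0003,-0.003,0],0],[[-0.0003,-0.003,0],0],[[-0.0003,-0.003,0],0]]}}

```text
clock: 32.15
position: [0.5581, -0.039, 0.1535]
ee_rot: [0.999, -0.033, 0.0, 0.001]
ft_force: [0.9, -6.7, 4.7]
grip_width: 0.247
```

Request:
{"method": "send_rows", "body": {"steps": [[[0,-0.0005,0],0],[[-0.0001,-0.001,0],0],[[-0.0002,-0.0015,0],0],[[-0.0002,-0.002,0],0],[[-0.0002,-0.002,0],0],[[-0.0002,-0.002,0],0],[[-0.0002,-0.002,0],0],[[-0.0002,-0.002,0],0]]}}

```text
clock: 33.15
position: [0.558, -0.0368, 0.1535]
ee_rot: [0.999, -0.033, 0.0, 0.001]
ft_force: [1.1, -7.7, 5.7]
grip_width: 0.246
```

```bash
python3 - <<'E'
from h import *
go(.5615,-.103,.1536,-.07);print(manip.get_obs()["torque"])
p,d,K,P=cam("top");cv2.imwrite("pics/t16.png",cv2.resize(p[180:245,180:310,::-1],None,fx=6,fy=6))
E
```

```text
shift [0.0079 0.0658 0.    ] spin 0.0045 | tcp [ 0.558  -0.0368  0.1535] yaw -0.0655 t 33.15 F [ 1.1214 -7.749   5.7199] w 0.246 tilt [ 0.0003 -0.0016 -1.    ]
[-1.7602 -0.0637 -0.0373]
```

View pics/t16.png

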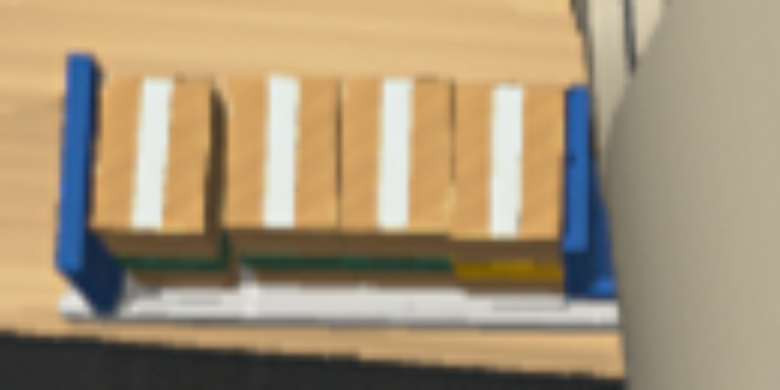

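Request:
{"method": "send_rows", "body": {"steps": [[[-0.0001,-0.0006,0],0],[[-0.0001,-0.0012,0],0],[[-0.0002,-0.0018,0],0],[[-0.0003,-0.0024,0],0],[[-0.0003,-0.003,0],0],[[-0.0003,-0.003,0],0],[[-0.0003,-0.003,0],0],[[-0.0003,-0.003,0],0]]}}

```text
clock: 34.2
position: [0.5579, -0.0345, 0.1535]
ee_rot: [0.999, -0.033, 0.0, 0.001]
ft_force: [1.5, -9.0, 5.9]
grip_width: 0.242
```

Request:
{"method": "send_rows", "body": {"steps": [[[0,-0.0005,0],0],[[-0.0001,-0.001,0],0],[[-0.0002,-0.0015,0],0],[[-0.0002,-0.002,0],0],[[-0.0002,-0.002,0],0],[[-0.0002,-0.002,0],0],[[-0.0002,-0.002,0],0],[[-0.0002,-0.002,0],0]]}}

```text
clock: 35.2
position: [0.5578, -0.0326, 0.1535]
ee_rot: [0.999, -0.033, 0.0, 0.001]
ft_force: [0.9, -8.9, 4.9]
grip_width: 0.246
```

```bash
python3 - <<'E'
from h import *
go(.5615,-.103,.1536,-.07);print(manip.get_obs()["torque"])
p,d,K,P=cam("top");cv2.imwrite("pics/t17.png",cv2.resize(p[180:245,180:310,::-1],None,fx=6,fy=6))
p,d,K,P=cam("scene");cv2.imwrite("pics/s17.png",cv2.resize(p[150:320,200:400,::-1],None,fx=3.5,fy=3.5))
E
```

```text
shift [0.0084 0.07   0.0001] spin 0.0038 | tcp [ 0.5578 -0.0326  0.1535] yaw -0.0662 t 35.2 F [ 0.8964 -8.8661  4.9089] w 0.246 tilt [ 0.0003 -0.0025 -1.    ]
[-2.2747 -0.0365  0.0149]
```

View pics/t17.png

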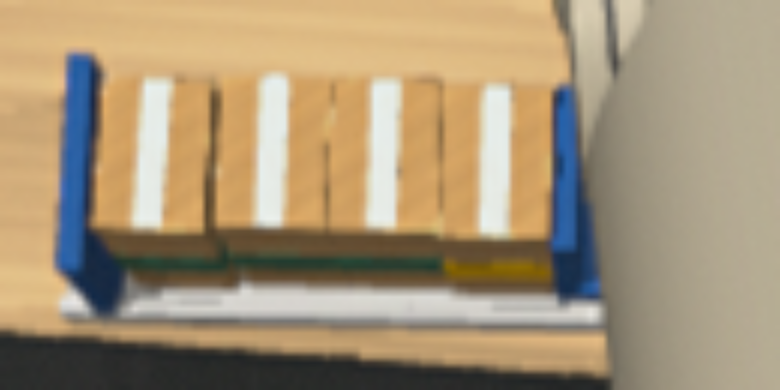

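View pics/s17.png

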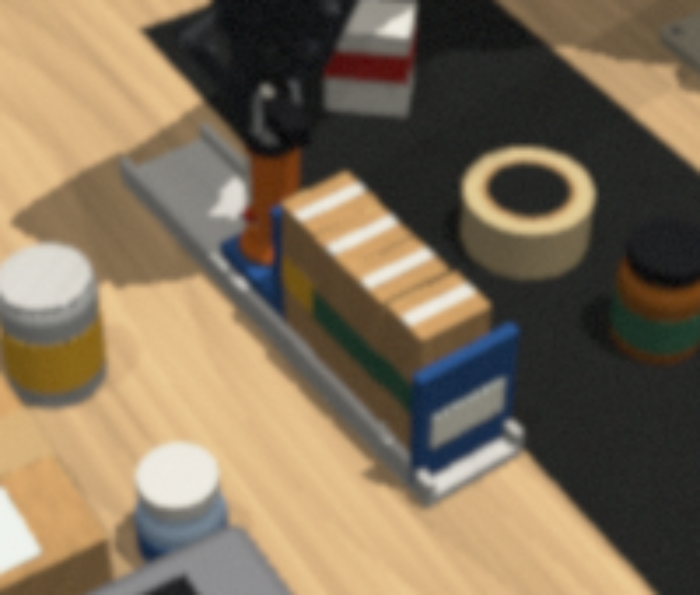

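Request:
{"method": "send_rows", "body": {"steps": [[[0,-0.0005,0],0],[[-0.0001,-0.001,0],0],[[-0.0002,-0.0015,0],0],[[-0.0002,-0.002,0],0],[[-0.0002,-0.002,0],0],[[-0.0002,-0.002,0],0],[[-0.0002,-0.002,0],0],[[-0.0002,-0.002,0],0]]}}

```text
clock: 36.3
position: [0.5577, -0.0306, 0.1535]
ee_rot: [0.999, -0.033, 0.0, 0.001]
ft_force: [-0.2, -9.6, 6.2]
grip_width: 0.241
```

Request:
{"method": "send_rows", "body": {"steps": [[[0,-0.0005,0],0],[[-0.0001,-0.001,0],0],[[-0.0002,-0.0015,0],0],[[-0.0002,-0.0015,0],0],[[-0.0002,-0.0015,0],0],[[-0.0002,-0.0015,0],0],[[-0.0002,-0.0015,0],0],[[-0.0002,-0.0015,0],0]]}}

```text
clock: 37.3
position: [0.5576, -0.0294, 0.1535]
ee_rot: [0.999, -0.033, 0.0, 0.001]
ft_force: [0.0, -9.7, 6.2]
grip_width: 0.244
```

```bash
python3 - <<'E'
from h import *
go(.5615,-.103,.1536,-.07);print(manip.get_obs()["torque"])
p,d,K,P=cam("top");cv2.imwrite("pics/t18.png",cv2.resize(p[180:245,180:310,::-1],None,fx=6,fy=6))
E
```

```text
shift [0.0088 0.0732 0.0001] spin 0.0035 | tcp [ 0.5576 -0.0294  0.1535] yaw -0.0665 t 37.3 F [ 0.0305 -9.7008  6.1661] w 0.244 tilt [ 0.0003 -0.0029 -1.    ]
[-2.5274 -0.0668 -0.0129]
```

View pics/t18.png

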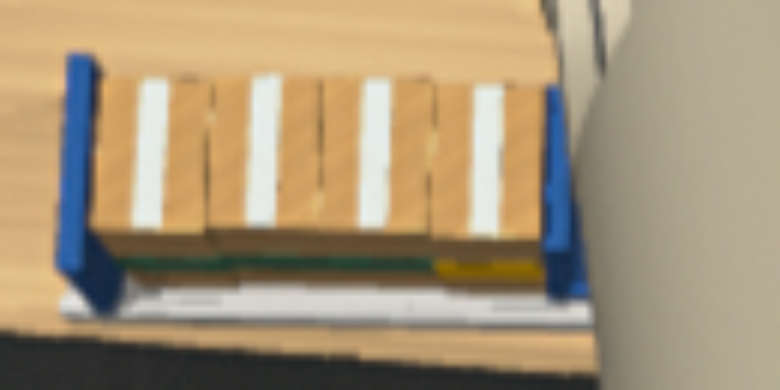

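All four touch each other; I keep creeping until the wall pushes back.

Request:
{"method": "send_rows", "body": {"steps": [[[0,-0.0005,0],0],[[-0.0001,-0.001,0],0],[[-0.0002,-0.0015,0],0],[[-0.0002,-0.0015,0],0],[[-0.0002,-0.0015,0],0],[[-0.0002,-0.0015,0],0],[[-0.0002,-0.0015,0],0],[[-0.0002,-0.0015,0],0]]}}

```text
clock: 38.35
position: [0.5575, -0.0282, 0.1535]
ee_rot: [0.999, -0.033, 0.0, 0.002]
ft_force: [1.3, -10.9, 5.8]
grip_width: 0.247
```

Request:
{"method": "send_rows", "body": {"steps": [[[0,-0.0005,0],0],[[-0.0001,-0.001,0],0],[[-0.0002,-0.0015,0],0],[[-0.0002,-0.0015,0],0],[[-0.0002,-0.0015,0],0],[[-0.0002,-0.0015,0],0],[[-0.0002,-0.0015,0],0],[[-0.0002,-0.0015,0],0]]}}

```text
clock: 39.35
position: [0.5575, -0.0267, 0.1535]
ee_rot: [0.999, -0.033, 0.0, 0.002]
ft_force: [0.7, -10.5, 5.5]
grip_width: 0.247
```

Request:
{"method": "send_rows", "body": {"steps": [[[0,-0.0005,0],0],[[-0.0001,-0.001,0],0],[[-0.0002,-0.0015,0],0],[[-0.0002,-0.002,0],0],[[-0.0002,-0.002,0],0],[[-0.0002,-0.002,0],0],[[-0.0002,-0.002,0],0],[[-0.0002,-0.002,0],0]]}}

```text
clock: 40.35
position: [0.5574, -0.0247, 0.1535]
ee_rot: [0.999, -0.033, 0.0, 0.002]
ft_force: [0.6, -10.1, 5.0]
grip_width: 0.247
```

```bash
python3 - <<'E'
from h import *
go(.5615,-.103,.1536,-.07);print(manip.get_obs()["torque"])
p,d,K,P=cam("top");cv2.imwrite("pics/t19.png",cv2.resize(p[180:245,180:310,::-1],None,fx=6,fy=6))
p,d,K,P=cam("scene");cv2.imwrite("pics/s19.png",cv2.resize(p[190:300,270:370,::-1],None,fx=5.4,fy=5.4))
E
```

```text
shift [0.0094 0.0779 0.0001] spin 0.0031 | tcp [ 0.5574 -0.0247  0.1535] yaw -0.0669 t 40.35 F [  0.6117 -10.0715   5.0106] w 0.247 tilt [ 0.0003 -0.0032 -1.    ]
[-2.735  -0.0769  0.0039]
```

View pics/t19.png

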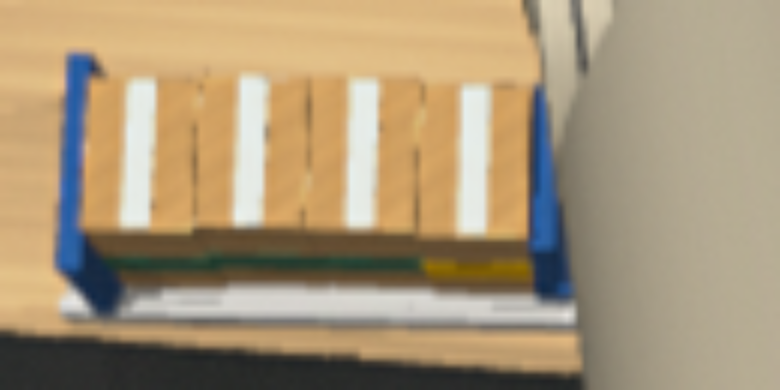

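View pics/s19.png

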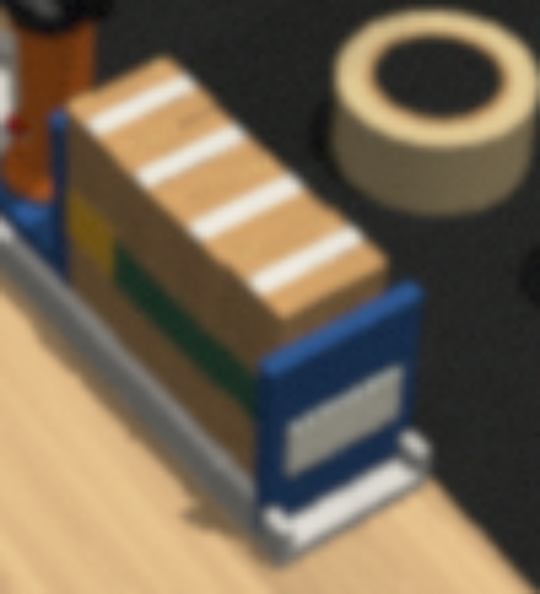

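Request:
{"method": "send_rows", "body": {"steps": [[[0,-0.0005,0],0],[[-0.0001,-0.001,0],0],[[-0.0002,-0.0015,0],0],[[-0.0002,-0.002,0],0],[[-0.0002,-0.002,0],0],[[-0.0002,-0.002,0],0],[[-0.0002,-0.002,0],0],[[-0.0002,-0.002,0],0]]}}

```text
clock: 41.45
position: [0.5573, -0.0234, 0.1535]
ee_rot: [0.999, -0.034, 0.0, 0.002]
ft_force: [1.6, -12.6, 5.9]
grip_width: 0.246
```

Request:
{"method": "send_rows", "body": {"steps": [[[0,-0.0005,0],0],[[-0.0001,-0.001,0],0],[[-0.0002,-0.0015,0],0],[[-0.0002,-0.002,0],0],[[-0.0002,-0.002,0],0],[[-0.0002,-0.002,0],0],[[-0.0002,-0.002,0],0],[[-0.0002,-0.002,0],0]]}}

```text
clock: 42.45
position: [0.5574, -0.023, 0.1535]
ee_rot: [0.999, -0.034, 0.0, 0.003]
ft_force: [1.5, -17.7, 6.6]
grip_width: 0.241
```

Force climbed to 17.7 N while the stop hardly advanced, so the row is snug. Relax the push (about 2 mm) and check.

Request:
{"method": "send_rows", "body": {"steps": [[[0,0.0005,0],0],[[0.0001,0.001,0],0],[[0.0002,0.0015,0],0],[[0.0002,0.002,0],0],[[0.0002,0.002,0],0],[[0.0002,0.002,0],0],[[0.0002,0.002,0],0],[[0.0002,0.002,0],0]]}}

```text
clock: 43.45
position: [0.5573, -0.0233, 0.1535]
ee_rot: [0.999, -0.034, 0.0, 0.002]
ft_force: [1.2, -12.7, 6.2]
grip_width: 0.247
```

```bash
python3 - <<'E'
from h import *
go(.5615,-.103,.1536,-.07);print(manip.get_obs()["torque"])
p,d,K,P=cam("top");cv2.imwrite("pics/t20.png",cv2.resize(p[180:245,180:310,::-1],None,fx=6,fy=6))
E
```

```text
shift [0.0095 0.0792 0.0002] spin 0.0026 | tcp [ 0.5573 -0.0233  0.1535] yaw -0.0674 t 43.45 F [  1.1759 -12.7165   6.1967] w 0.247 tilt [ 0.0003 -0.004  -1.    ]
[-3.2024 -0.0818 -0.0426]
```

View pics/t20.png

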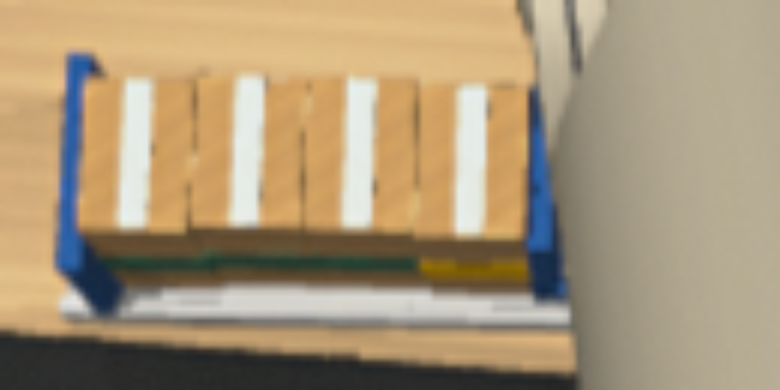

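Row is gapless. Relax a bit more until the push drops, then release.

Request:
{"method": "send_rows", "body": {"steps": [[[0,0.001,0],0],[[0.0002,0.002,0],0],[[0.0004,0.0035,0],0],[[0.0005,0.004,0],0],[[0.0005,0.004,0],0],[[0.0005,0.004,0],0],[[0.0005,0.004,0],0],[[0.0005,0.004,0],0]]}}

```text
clock: 44.5
position: [0.5574, -0.0243, 0.1535]
ee_rot: [0.999, -0.032, 0.0, 0.0]
ft_force: [-0.3, -4.1, 6.3]
grip_width: 0.244
```

Request:
{"method": "send_rows", "body": {"steps": [[[0.0001,0.001,0],0],[[0.0001,0.001,0],0],[[0.0001,0.001,0],0],[[0.0001,0.001,0],0],[[0.0001,0.001,0],0],[[0.0001,0.001,0],0],[[0.0001,0.001,0],0],[[0.0001,0.001,0],0]], "hand": 1}}

```text
clock: 45.5
position: [0.5574, -0.025, 0.1534]
ee_rot: [0.999, -0.032, 0.0, 0.0]
ft_force: [0.5, 0.6, -0.1]
grip_width: 0.995
```

Request:
{"method": "send_rows", "body": {"steps": [[[0,0,-0.01],0],[[0,0,-0.03],0],[[0,0,-0.06],0],[[0,0,-0.1],0],[[0,0.03,-0.14],0],[[0,0.07,-0.16],0],[[0,0.1,-0.16],0],[[0,0.1,-0.16],0]]}}

```text
clock: 46.5
position: [0.5507, -0.1277, 0.314]
ee_rot: [0.999, -0.034, 0.0, 0.0]
ft_force: [-0.3, -0.1, -0.2]
grip_width: 1.001
```

```bash
python3 - <<'E'
from h import *
go(.5615,-.103,.1536,-.07)
p,d,K,P=cam("top");cv2.imwrite("pics/t21.png",cv2.resize(p[180:245,180:310,::-1],None,fx=6,fy=6))
p,d,K,P=cam("wrist");cv2.imwrite("pics/w21.png",p[:,:,::-1]);W=cloud(d,K,P);np.save("pics/w21.npy",W)
p,d,K,P=cam("scene");cv2.imwrite("pics/s21.png",cv2.resize(p[150:320,200:400,::-1],None,fx=3.5,fy=3.5));cv2.imwrite("pics/s21f.png",p[:,:,::-1])
E
```

```text
shift [ 0.009  -0.0255  0.1604] spin 0.0011 | tcp [ 0.5507 -0.1277  0.314 ] yaw -0.0689 t 46.5 F [-0.3301 -0.1103 -0.1624] w 1.001 tilt [ 0.0005 -0.0009 -1.    ]
```

View pics/w21.png

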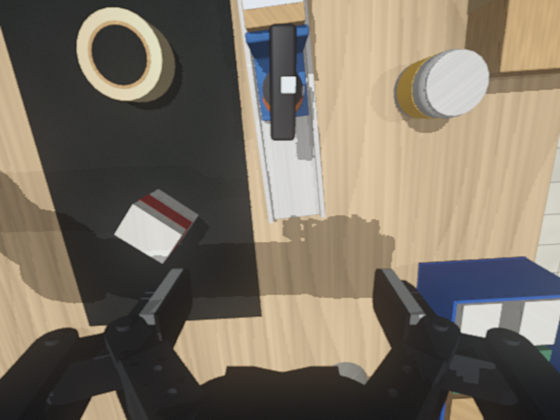

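View pics/s21.png

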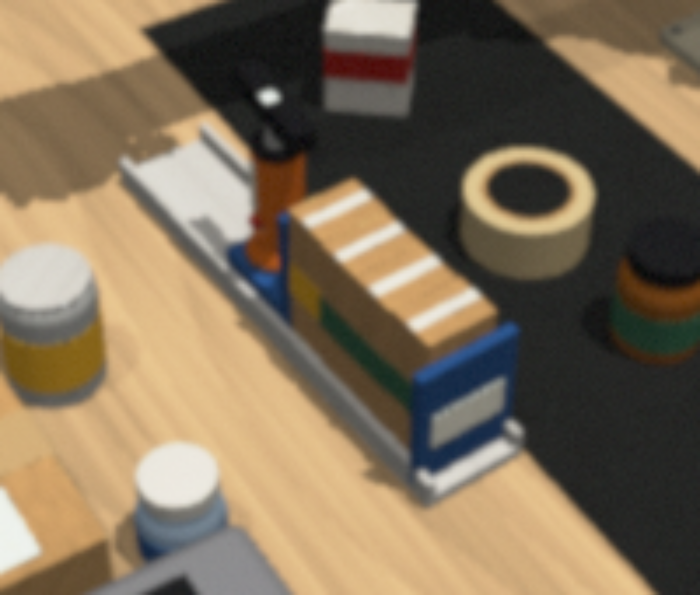

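View pics/t21.png

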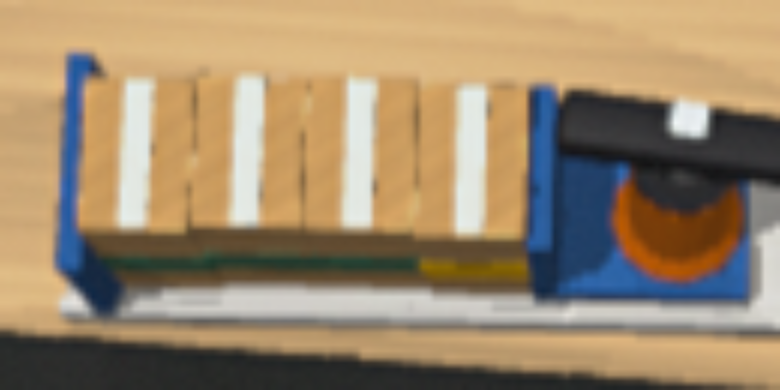

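```bash
python3 - <<'E'
from h import *
p,d,K,P=cam("top");W=cloud(d,K,P)
def pts(x0,x1,y0,y1,z0,z1):
    m=(W[...,0]>x0)&(W[...,0]<x1)&(W[...,1]>y0)&(W[...,1]<y1)&(W[...,2]>z0)&(W[...,2]<z1); return W[m]
A=pts(.45,.65,.02,.2,.127,.145);r=cv2.minAreaRect((A[:,:2]*1000).astype(np.float32));print("row",r,A[:,2].mean(),A[:,2].std())
A=pts(.48,.64,-.1,.05,.165,.21);r=cv2.minAreaRect((A[:,:2]*1000).astype(np.float32));print("bar",r,A[:,2].mean(),A[:,2].std())
A=pts(.45,.65,.01,.04,.112,.1265);print("plate",cv2.minAreaRect((A[:,:2]*1000).astype(np.float32)))
A=pts(.45,.65,.175,.22,.121,.1295);print("wall",cv2.minAreaRect((A[:,:2]*1000).astype(np.float32)))
for n,b in dict(can=(.68,.8,-.1,.03,.09,.11),jar=(.3,.42,.1,.22,.08,.1),tape=(.3,.45,-.01,.12,.04,.06),tea=(.3,.45,-.25,-.13,.078,.1)).items():
    print(n,cv2.minAreaRect((pts(*b)[:,:2]*1000).astype(np.float32))[0])
# bar tilt
A=pts(.48,.64,-.1,.05,.175,.195);c=np.linalg.svd(A-A.mean(0))[2];print(c[2])
E
```

```text
row ((550.7379760742188, 111.29932403564453), (58.80311584472656, 160.2581024169922), 2.6500465869903564) 0.13172099147429653 0.002118402739793177
bar ((556.9525146484375, -24.997760772705078), (89.34291076660156, 22.969234466552734), 86.48395538330078) 0.18078555967875748 0.0038713838212861597
plate ((554.9578247070312, 26.75240135192871), (17.78421974182129, 60.981590270996094), 83.66092681884766)
wall ((546.2291870117188, 183.42526245117188), (56.977333068847656, 15.699721336364746), 1.7388654947280884)
can (740.8030395507812, -28.929428100585938)
jar (349.1155090332031, 168.5692138671875)
tape (367.3669128417969, 35.24568176269531)
tea (0.0, 0.0)
[ 0.0688 -0.0038 -0.9976]
```

```bash
python3 - <<'E'
from h import *
i=manip.camera_info("wrist")
for src in("wrist","top"):
    if src=="wrist": W=np.load("pics/w21.npy")
    else:
        p,d,K,P=cam("top");W=cloud(d,K,P)
    m=(W[...,0]>.5)&(W[...,0]<.62)&(W[...,1]>-.09)&(W[...,1]<.03)&(W[...,2]>.17)&(W[...,2]<.2)
    m=cv2.erode(m.astype(np.uint8),np.ones((3,3)))>0
    A=W[m];c,res,_,_=np.linalg.lstsq(np.c_[A[:,:2]-A[:,:2].mean(0),np.ones(len(A))],A[:,2],rcond=None);print(src,len(A),A.mean(0),c,np.median(A[:,2]))
    if src=="wrist":
        r=cv2.minAreaRect((A[:,:2]*1000).astype(np.float32));print(r)
        m=(W[...,0]>.5)&(W[...,0]<.62)&(W[...,1]>0)&(W[...,1]<.05)&(W[...,2]>.112)&(W[...,2]<.125);print("plate",cv2.minAreaRect((W[m][:,:2]*1000).astype(np.float32)))
        m=(W[...,0]>.3)&(W[...,0]<.45)&(W[...,1]>-.25)&(W[...,1]<-.13)&(W[...,2]>.078)&(W[...,2]<.1);print("tea",cv2.minAreaRect((W[m][:,:2]*1000).astype(np.float32)))
E
```

```text
wrist 2697 [ 0.5566 -0.0245  0.1825] [ 0.0119 -0.0001  0.1825] 0.18249561450924467
((556.5504150390625, -26.567455291748047), (86.69499969482422, 20.16529655456543), 86.20087432861328)
plate ((554.2780151367188, 25.211606979370117), (61.78471374511719, 11.422804832458496), 3.4347786903381348)
tea ((373.9975280761719, -183.57162475585938), (51.395286560058594, 70.19572448730469), 50.3277473449707)
top 360 [ 0.5559 -0.0252  0.1823] [ 0.0432 -0.002   0.1823] 0.18246575354212669
```

```bash
python3 -c "
from h import *
o=manip.get_obs();print(o['clock'],o['ft_force']);print(manip.hand_in())"
```

```text
46.75 [-0.3802 -0.2706 -0.8517]
the job is handed in; nothing more can be done
None
```

I placed the yellow-banded carton in the gap, fitted and latched the handle on the stub, and slid the stop up until the row was snug. I handed in at 46.75 s with the gripper open and clear; no verdict was reported.

**What the last checks showed:**
- **Row:** it measures 160.3 mm, which is four cartons with no gaps. The push force rose to about 18 N at the wall before I relaxed it.
- **Handle:** the bar top is at 182.5 mm (183 mm expected). It is within about 1 mm of the stub axis, and the wrist camera puts its tilt at about 0.01 rad. The red button shows through the hole.
- **Other goods:** the can, jar, tape and tea box are within 2 mm of their starting positions. The pot was checked only by eye.

**What disagreed:**
- **Turning:** the hole was already nearly in line with the button, so it popped out as the handle went down. The handle then turned freely through more than the stated 0.1 rad of play, probably from slack between tube and stub. The pictures showed the button staying fixed in the hole, so I left the handle near the middle of that range.
- **Slide distance:** I had estimated about 66 mm from the first pictures, but the stop moved about 76.5 mm. I relied on contact with the wall instead, so the stop's joint value was never measured directly.
- **Handle tilt:** the top camera's fits gave 0.04 to 0.07 rad. I put that down to noise at the edges of the narrow bar, because the denser wrist fit disagreed.

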